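# Punch-mark a breaker housing on two faces and pack its kit

### The job

Clamp the breaker housing in the slide-jaw fixture as it stands and punch the dark spot on its front face: press the spring punch straight down until it snaps. Then open the jaw, turn the housing so that its plain end is up and its back is against the fixed jaw, clamp it again and punch the spot on that end. Finally put the punch back upright in its stand, put the housing and every auxiliary block there is into the tray, and push the tray fully home; leave the red bin, the stack of modules and the screwdriver alone.

Things in the scene. Friction and masses are not known exactly. Their poses are not given: they have to be found in the camera images.
- fixture: slide-jaw fixture, fixed: steel plate 235 x 100 x 15 mm (x -150 to +85 of the origin, at bench level; x = slide direction, z up). Parts stand on the plate. Fixed jaw: face at x = +45 mm looking to -x, 30 mm wide in y, top 49 mm above the bench; the sliding jaw (same size) faces it, gap 60 mm + jaw. Jaws are narrower than the housing: fingers closing along y pass beside them
- fixed_jaw (a point): foot of the fixed jaw's face, on the plate's top, on the centre line (fixture x = +45 mm, z = 15 mm)
- jaw (a joint): opening of the sliding jaw in m: 0 = gap of 60 mm, 0.05 = gap of 110 mm; grows as the jaw moves to the fixture's -x. Stays where it is left (friction about 4 N). Housing clamped with its back down: reads 0.025; clamped with its plain end up: reads 0.010
- jaw_handle (a point): top centre of the sliding jaw's black handle, 60 mm above the bench: 22 x 22 mm, 35 mm tall, at fixture x = -74 mm - jaw, moving with the jaw; pinch it from above. It stands on the jaw's foot plate, whose top is 25 mm above the bench. The jaw's face is 59 mm from its centre towards the fixed jaw
- housing: grey breaker housing 85 (x) x 36 (y) x 70 (z) mm, 0.22 kg: body 85 x 36 x 45, on it, centred, a nose 45 x 36 x 25 whose top is the front face (toggle strip, round dark spot). Origin: centre of the back; z from back to front, x to the plain end (one dark spot); the other end has two terminal holes. At first it stands loose in the open fixture, back down, plain end to the fixed jaw
- front_spot (a point): centre of the 14 mm dark spot on the front face: housing (10, 0, 70) mm
- end_spot (a point): centre of the 14 mm dark spot on the plain end: housing (42.5, 0, 22.5) mm
- housing_mid (a point): point inside the housing, housing (0, 0, 35) mm
- punch: spring-loaded punch, 0.16 kg, upright in its stand: square steel grip sleeve 24 x 24 x 60 mm (brass cap 8 mm above it), below it a barrel 16 mm across, 26 mm long, and the point, 7 mm across, 12 mm long. Origin: centre of the sleeve's underside (the shoulder that rests on the stand, 45 mm above the bench); z up
- punch_point (a point): tip of the punch's point, 38 mm below the punch's origin when not pressed
- plunger (a joint): how far the point is pressed into the barrel, m: 0 out, 0.010 stop. Its spring is preloaded: nothing moves up to about 9 N, then it gives way (11 N at the stop) and comes out again when lifted. It has snapped beyond 0.006
- stand: grey punch stand, fixed, 70 x 70 x 45 mm high, with a square hole 22 x 22 mm right through its middle. Origin: centre of its underside
- tray (a joint): opening of the sliding tray, m: 0 = fully home in its rack, 0.20 = fully out; pushed with about 2 N
- tray_floor (a point): centre of the tray's inner floor, 14 mm above the bench; x axis points into the rack (the closing direction), y across. Inside 195 (x) x 190 (y) mm; side walls 50 mm and front 62 mm above the bench. Moves with the tray
- tray_lip (a point): middle of the front of the tray's black push lip, 54 mm above the bench (lip 90 mm wide, 12 mm high), on the front panel, 121.5 mm in front of the tray_floor point; push it along the tray's x
- rack: grey sheet-metal rack, fixed, 240 deep x 230 wide x 125 mm high, into which the tray slides; clear inside height above the tray's floor 105 mm. Origin: bench level, middle of its open front; x points into the rack
- red_bin: bystander: red open bin 100 x 140 x 45 mm
- module_stack: bystander: stack of four grey modules, about 85 x 66 x 72 mm
- driver: bystander: screwdriver
- aux1: grey auxiliary contact block lying flat on the bench, 54 (x) x 30 (y) x 18 (z) mm, 45 g, all alike; origin: centre of its underside. May be absent
- aux2: grey auxiliary contact block lying flat on the bench, 54 (x) x 30 (y) x 18 (z) mm, 45 g, all alike; origin: centre of its underside. May be absent
- aux3: grey auxiliary contact block lying flat on the bench, 54 (x) x 30 (y) x 18 (z) mm, 45 g, all alike; origin: centre of its underside. May be absent
Mind the look-alikes: they are no part of the job. Leave any green look-alike of the housing alone.

How it is judged:
By the outcome, as a careful person would: the job done as asked, in the order asked, and still so for the second after the job is handed in, with the robot touching nothing.
Of aux1, aux2, aux3 only 1 to 3 are there at a start; the rules pass over those that are not, and their reading is None.
At some moment in a run one of aux1, aux2, aux3 may be knocked a few centimetres aside while the robot is not near it.
It also fails if it takes over 210 s, if anything falls off the work surface, if the arm or the gripper's body presses on something with over 40 N, if the wrist force passes 120 N, or if a joint passes its speed limit or range.

### The arm

A 7-joint arm with a two-finger parallel gripper is mounted at the origin on the work surface. World frame = base frame: x ahead of the robot, y to its left, z up, the work surface at z = 0. Lengths are in m, angles in rad, forces in N, time in s.
With the tool pointing down it reaches from about 0.4 to 0.875 m from the base axis. Payload 19.3 kg.
Tool frame: the origin (TCP) lies at the very end of the fingers, on their centre line; the grasp point (between the pads) lies 19 mm behind it; z points along the fingers, y is the line along which they close (so a half turn about z gives the same grasp; the last joint's range is limited). The gripper opens to 85 mm and grips with 20 to 120 N. Pads are 22 mm wide; open, the fingers measure 114 mm over their backs; the gripper's body (76 mm by 85 mm) begins 54 mm behind the grasp point. The pads swing forward as they close: fully open they stand 13 mm farther back than shut.
Start: joints at [1.279, 0.521, -0.036, 1.599, 0.021, 1.021, -0.113], TCP at [0.137, -0.61, 0.231] pointing down, gripper open.
Joint ranges: [-2.91, 2.91], [-0.3, 2.13], [-1.5, 1.42], [0.17, 2.43], [-1.26, 4.41], [0.16, 1.93], [-2.52, 2.52]. Speed limits (rad/s): [1.89, 1.89, 2.39, 2.39, 3.01, 3.01, 3.01].

### API

Orientations are given as [roll, pitch, yaw] about the fixed x, y, z axes, in that order (R = Rz(yaw) Ry(pitch) Rx(roll)).
In Python, from workcell import monitor, optics, job_done gives the robot as it stands.
- The arm moves only by the shell command python3 -m handwheel 'ROWS' [FORCE]. ROWS is JSON, a list of rows, each an object of numbers: "dx", "dy", "dz": the shift along the tool's x, y, z in cm; "wx", "wy", "wz": the turn, a rotation vector about the tool's x, y, z in rad; "claw": the opening in per cent of the stroke, from 0 (shut) to 100 (fully open). A call has 1 to 8 rows; each row shifts and turns the commanded pose from where the row before left it, along the tool's axes as they then stand; what a row does not reach is not made up. A row lasts 1/8 s, in which the tool goes at most 62.5 mm and 10.7 degrees, less where a joint would pass 70% of its speed; a pose out of reach is approached as far as the arm can. A call with a gripper value outside its range is refused whole. The fingers move at their own pace and stop on an object; FORCE is the grip in N (left out, the last holds). Time passes only in rows, so rows that do not move let the fingers close. It gives the time, the measured TCP pose, the force, the opening and the grip force at its end, in the units of the state.
- monitor.observe(): the state, without advancing time (a new reading comes with each control period).
- optics.grab_frame(name): name is "scene" or "side" or "wrist"; returns a dict with "frame" (384x512x3 uint8, blue, green, red), "fovy" (degrees; the focal length in pixels is half the picture's height over the tangent of half this angle, whatever the lens; pixels are square), "cx", "cy" (the principal point, pixels), "k1" (the pictures are not rectified: a ray, as slopes to the right and down, at radius r is drawn at 1 + k1 r^2 times it, then the intrinsics apply), "R" (3x3) and "t" (3): a world point X has camera coordinates R X + t. Camera axes: x right, y down, z forward; pixel columns grow to the right and rows downward; lengths in m; the calibration is good to about 2 mm. A picture is of the moment at which its call begins. There is no depth.
- job_done(): hands the job in; it is judged then, once.
Trained networks look in the newest picture that a camera, given by its name, has taken for a name from the list of things; names that differ only in an ending like _2 or _b are one class to them, and where a whole thing is asked for, a point or a joint stands for the part that bears it (a point fixed in the world has none). Each returns a list of dicts, best first, with "p" (0 to 1); they miss things now and then, are a little off and sometimes report something else, mostly with a low value. They report only what shows in the picture. A call takes as long as a camera call. They do not tell look-alikes from the thing itself.
- optics.masks_of(name, camera): "region" (384x512 bool, what is visible of it) and "rect" ([left, top, width, height] in pixels, round what is visible of it).
The state is a dict: "clock": time; "qpos": joint angles; "qd": joint speeds; "joint_efforts": joint torques, N m; "position": TCP position; "tool_rot": TCP orientation; "force": force on the tool from outside, world axes, zero at the start; "moment": the same for the moment, N m; "grip_width": finger opening in m; "finger_force": force on a finger pad.
Only numpy, scipy, OpenCV 4.12 (cv2) and the standard library are available. Lean on these libraries where they do the work, as an engineer would, in place of code of your own. Each camera call takes 0.05 s, during which the arm holds its last target. There are 200 camera calls.

## Working session

There is one attempt and no reset: what is moved stays moved. The work goes in short steps, Python scripts to look and compute and a shell command to move; the robot and the scene stay as the last step left them, time stands still between calls to the robot, and variables do not carry over. Pictures are saved under pics/ and viewed, at most 14 in all, crops included, and the job is handed in when it is done.

```bash
ls; mkdir -p pics
cat > h.py <<'E'
import numpy as np, cv2
from workcell import monitor, optics, job_done
def grab(n,save=None):
    f=optics.grab_frame(n)
    f={k:(np.array(v) if k in('R','t','frame') else v) for k,v in f.items()}
    if save: cv2.imwrite('pics/'+save,f['frame'])
    return f
def foc(f): return 192/np.tan(np.radians(f['fovy'])/2)
def proj(f,X):
    c=f['R']@np.array(X,float)+f['t']; s=c[:2]/c[2]; s=s*(1+f['k1']*(s@s))
    return s*foc(f)+[f['cx'],f['cy']]
def ray(f,uv):
    d=(np.array(uv,float)-[f['cx'],f['cy']])/foc(f); s=d.copy()
    for _ in range(30): s=d/(1+f['k1']*(s@s))
    return -f['R'].T@f['t'], f['R'].T@np.array([s[0],s[1],1])
def at(f,uv,z):
    o,d=ray(f,uv); return o+d*(z-o[2])/d[2]
E
python3 - <<'E'
from h import *
for n in('scene','side','wrist'):
    f=grab(n,n+'0.png'); print(n,f['fovy'],f['k1'],f['cx'],f['cy'],(-f['R'].T@f['t']).round(3))
    if n=='wrist':continue
    for t in ('fixture','jaw_handle','housing','punch','stand','tray','rack','red_bin','module_stack','driver','aux1'):
        print(t,[(round(d['p'],2),[int(x) for x in d['rect']]) for d in optics.masks_of(t,n)])
print(monitor.observe())
E
```

```text
pics
scene 51.79389665949261 -0.07618463923316787 258.1089215761035 185.18292611958742 [ 1.51  -0.158  0.965]
fixture [(0.93, [204, 168, 62, 30])]
jaw_handle [(0.66, [212, 173, 17, 10]), (0.19, [229, 158, 31, 27])]
housing [(0.98, [185, 143, 24, 27]), (0.66, [252, 187, 25, 30]), (0.65, [231, 159, 27, 27])]
punch [(0.74, [233, 159, 25, 25])]
stand [(0.57, [148, 180, 24, 24])]
tray [(0.87, [305, 138, 68, 58]), (0.42, [205, 210, 13, 18])]
rack [(0.57, [311, 135, 145, 104])]
red_bin [(0.82, [246, 222, 54, 41])]
module_stack [(0.69, [134, 205, 31, 40]), (0.62, [204, 165, 63, 34])]
driver [(0.55, [119, 185, 10, 39])]
aux1 [(0.5, [207, 208, 13, 19]), (0.29, [246, 222, 53, 43])]
side 54.40015533054098 0.005873847889133188 248.3070439787679 182.57879957000006 [ 0.295 -0.869  0.725]
fixture [(0.67, [223, 215, 16, 25]), (0.61, [199, 196, 57, 59])]
jaw_handle [(0.71, [223, 220, 13, 22])]
housing [(0.93, [161, 244, 38, 34]), (0.67, [249, 174, 19, 37]), (0.63, [208, 193, 25, 29])]
punch [(0.89, [251, 257, 15, 30])]
stand [(0.64, [240, 272, 39, 37]), (0.5, [252, 322, 81, 22])]
tray [(0.57, [158, 12
[... 354 characters left out ...]
ray([ 1.27880782,  0.52138397, -0.03631894,  1.59950823,  0.02117448,
        1.02110201, -0.11276464]), 'qd': array([-1.36107221e-04,  8.51851072e-04, -1.18989637e-03,  1.06811302e-03,
        2.36502765e-04,  7.54592072e-05, -1.19438764e-03]), 'joint_efforts': array([-6.63538208e-05, -9.26840472e+01,  1.97818369e+00, -3.70264363e+01,
        1.80965656e-02,  1.68700306e-03,  7.79126822e-06]), 'position': array([ 0.13747464, -0.60967958,  0.2312976 ]), 'tool_rot': array([-3.14157268e+00, -3.01183803e-05,  2.21784184e-01]), 'force': array([-0.48294533, -0.23480084,  0.18080383]), 'moment': array([-0.01002298,  0.01496562, -0.04793189]), 'finger_force': 0.0, 'grip_width': 0.08543370479464754}
```

Run:
```python
import cv2
a=cv2.imread('pics/scene0.png')[120:275,100:470]; cv2.imwrite('pics/s1.png',cv2.resize(a,None,fx=2.15,fy=2.15,interpolation=2))
a=cv2.imread('pics/side0.png')[80:355,140:370]; cv2.imwrite('pics/d1.png',cv2.resize(a,None,fx=2.15,fy=2.15,interpolation=2))
```

```text
(no output)
```

View pics/s1.png

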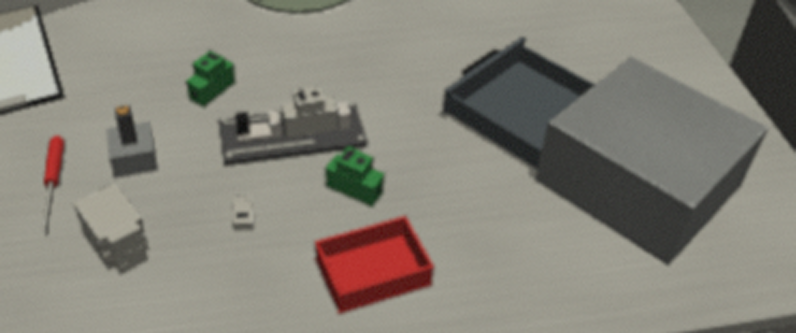

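View pics/d1.png

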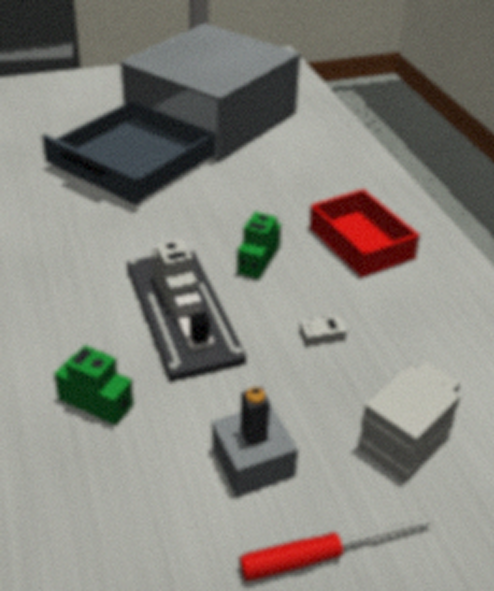

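View pics/wrist0.png

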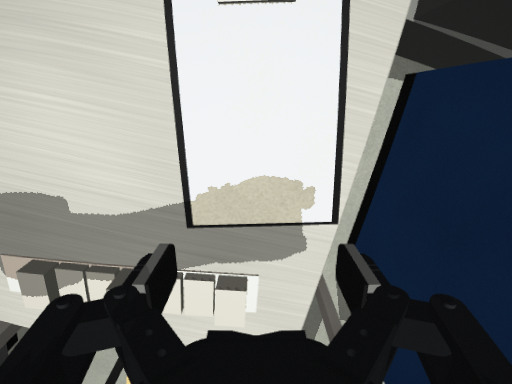

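Scene: grey housing in the fixture at (244,171), green look-alikes at (198,156) and (265,201), module stack at (148,225), one aux at (213,219), punch in stand at (158,180). The housing is the grey one between the jaws. The side view agrees; the wrist view shows only a clipboard.

Run:
```python
from h import *
S=grab('scene');D=grab('side');W=grab('wrist')
def sc(x,y):return (100+x/2.15,120+y/2.15)
def sd(x,y):return (140+x/2.15,80+y/2.15)
for n,a,b,z in [('handle',(241,117),(200,318),.06),('housing top',(309,96),(172,248),.085),('punch cap',(123,109),(255,392),.113),('aux',(243,207),(323,324),.018),('plateA',(226,162),(172,378),0.008),('plateB',(366,145),(244,357),.008),('lip',(482,61),(85,165),.054),('rackfrontTopL',(632,58),(124,66),.125),('rackfrontR',(552,124),(218,97),.125),('bin',(375,262),(365,235),.02),('stack',(110,208),(412,398),.072),('green1',(211,78),(95,380),.06),('green2',(355,170),(258,240),.06)]:
    print(n,at(S,sc(*a),z).round(3),at(D,sd(*b),z).round(3))
print(W['R'].round(3))
```

```text
handle [ 0.494 -0.152  0.06 ] [ 0.487 -0.153  0.06 ]
housing top [ 0.49  -0.042  0.085] [ 0.48  -0.038  0.085]
punch cap [ 0.507 -0.329  0.113] [ 0.495 -0.334  0.113]
aux [ 0.648 -0.165  0.018] [ 0.649 -0.164  0.018]
plateA [ 0.539 -0.184  0.008] [ 0.44  -0.192  0.008]
plateB [0.536 0.043 0.008] [ 0.535 -0.183  0.008]
lip [0.408 0.27  0.054] [0.408 0.256 0.054]
rackfrontTopL [0.524 0.479 0.125] [0.515 0.459 0.125]
rackfrontR [0.655 0.297 0.125] [0.642 0.296 0.125]
bin [0.783 0.01  0.02 ] [ 0.784 -0.001  0.02 ]
stack [ 0.67  -0.35   0.072] [ 0.669 -0.354  0.072]
green1 [ 0.388 -0.195  0.06 ] [ 0.347 -0.22   0.06 ]
green2 [0.639 0.006 0.06 ] [ 0.607 -0.02   0.06 ]
[[ 0.22  -0.976  0.001]
 [-0.928 -0.209  0.307]
 [-0.3   -0.068 -0.952]]
```

```bash
python3 -m handwheel '[{"dx":3.5,"dy":-3.6,"dz":-1},{"dx":3.5,"dy":-3.6,"dz":-1},{"dx":3.5,"dy":-3.6,"dz":-1},{"dx":3.5,"dy":-3.6,"dz":-1},{"dx":3.5,"dy":-3.6,"dz":-1},{"dx":3.5,"dy":-3.6,"dz":-1},{"dx":3.5,"dy":-3.6,"dz":-1},{"dx":3.5,"dy":-3.6,"dz":-1}]'
python3 -m handwheel '[{"dx":3.5,"dy":-3.6,"dz":-1},{"dx":3.5,"dy":-3.6,"dz":-1},{"dx":3.5,"dy":-3.6,"dz":-1},{"dx":3.5,"dy":-3.6,"dz":-1},{},{}]'
python3 -m handwheel '[{"wz":-0.17},{"wz":-0.17},{"wz":-0.17},{"wz":-0.17},{"wz":-0.17},{"wz":-0.17},{"wz":-0.17},{"wz":-0.17}]'
python3 -m handwheel '[{},{},{}]'
python3 - <<'E'
from h import *
f=grab('wrist','w1.png')
for t in ('jaw_handle','housing','punch','stand','aux1'):
    print(t,[(round(d['p'],2),[int(x) for x in d['rect']]) for d in optics.masks_of(t,'wrist')])
np.savez('w1.npz',**f)
E
```

```text
jaw_handle []
housing []
punch []
stand []
aux1 []schema error: expected keys dx, dy, dz, wx, wy, wz, claw
schema error: expected keys dx, dy, dz, wx, wy, wz, claw
schema error: expected keys dx, dy, dz, wx, wy, wz, claw
schema error: expected keys dx, dy, dz, wx, wy, wz, claw
```

View pics/w1.png

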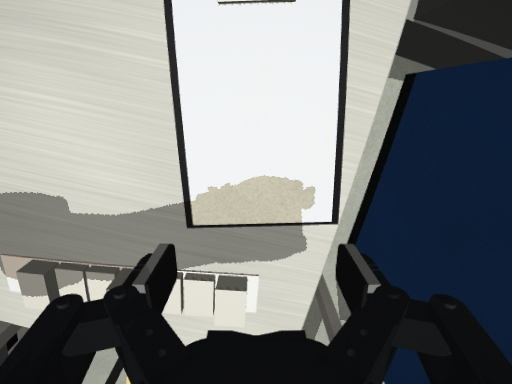

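The rows were refused (all seven keys are needed), so the arm did not move; the picture shows the same clipboard as before.

```bash
python3 -m handwheel '[{"dx":3.5,"dy":-3.6,"dz":-1,"wx":0,"wy":0,"wz":0,"claw":100},{"dx":3.5,"dy":-3.6,"dz":-1,"wx":0,"wy":0,"wz":0,"claw":100},{"dx":3.5,"dy":-3.6,"dz":-1,"wx":0,"wy":0,"wz":0,"claw":100},{"dx":3.5,"dy":-3.6,"dz":-1,"wx":0,"wy":0,"wz":0,"claw":100},{"dx":3.5,"dy":-3.6,"dz":-1,"wx":0,"wy":0,"wz":0,"claw":100},{"dx":3.5,"dy":-3.6,"dz":-1,"wx":0,"wy":0,"wz":0,"claw":100},{"dx":3.5,"dy":-3.6,"dz":-1,"wx":0,"wy":0,"wz":0,"claw":100},{"dx":3.5,"dy":-3.6,"dz":-1,"wx":0,"wy":0,"wz":0,"claw":100}]'
python3 -m handwheel '[{"dx":3.5,"dy":-3.6,"dz":-1,"wx":0,"wy":0,"wz":0,"claw":100},{"dx":3.5,"dy":-3.6,"dz":-1,"wx":0,"wy":0,"wz":0,"claw":100},{"dx":3.5,"dy":-3.6,"dz":-1,"wx":0,"wy":0,"wz":0,"claw":100},{"dx":3.5,"dy":-3.6,"dz":-1,"wx":0,"wy":0,"wz":0,"claw":100},{"dx":0,"dy":0,"dz":0,"wx":0,"wy":0,"wz":-0.17,"claw":100},{"dx":0,"dy":0,"dz":0,"wx":0,"wy":0,"wz":-0.17,"claw":100},{"dx":0,"dy":0,"dz":0,"wx":0,"wy":0,"wz":-0.17,"claw":100},{"dx":0,"dy":0,"dz":0,"wx":0,"wy":0,"wz":-0.17,"claw":100}]'
python3 -m handwheel '[{"dx":0,"dy":0,"dz":0,"wx":0,"wy":0,"wz":-0.17,"claw":100},{"dx":0,"dy":0,"dz":0,"wx":0,"wy":0,"wz":-0.17,"claw":100},{"dx":0,"dy":0,"dz":0,"wx":0,"wy":0,"wz":-0.17,"claw":100},{"dx":0,"dy":0,"dz":0,"wx":0,"wy":0,"wz":-0.17,"claw":100},{"dx":0,"dy":0,"dz":0,"wx":0,"wy":0,"wz":0,"claw":100},{"dx":0,"dy":0,"dz":0,"wx":0,"wy":0,"wz":0,"claw":100}]'
python3 - <<'E'
from h import *
f=grab('wrist','w2.png')
np.savez('w2.npz',**f)
for t in ('jaw_handle','housing','punch','stand','aux1'):
    print(t,[(round(d['p'],2),[int(x) for x in d['rect']]) for d in optics.masks_of(t,'wrist')])
E
```

```text
clock: 2.7
position: [0.3479, -0.2657, 0.3119]
tool_rot: [3.141, -0.0, 0.222]
force: [0.9, -0.9, 0.8]
grip_width: 0.0853
finger_force: 0.0
clock: 3.7
position: [0.4522, -0.0959, 0.3514]
tool_rot: [3.141, -0.0, 0.907]
force: [0.2, 0.5, 0.0]
grip_width: 0.0857
finger_force: 0.0
clock: 4.45
position: [0.4521, -0.096, 0.3513]
tool_rot: [3.142, 0.0, 1.578]
force: [0.4, 0.1, -0.3]
grip_width: 0.0852
finger_force: 0.0
jaw_handle [(0.95, [265, 147, 17, 47])]
housing [(0.98, [168, 181, 53, 50]), (0.91, [329, 58, 63, 59]), (0.72, [260, 92, 29, 57]), (0.31, [348, 177, 35, 23])]
punch [(0.84, [275, 272, 13, 33])]
stand [(0.92, [259, 250, 42, 43])]
aux1 [(0.72, [350, 178, 29, 22])]
```

View pics/w2.png

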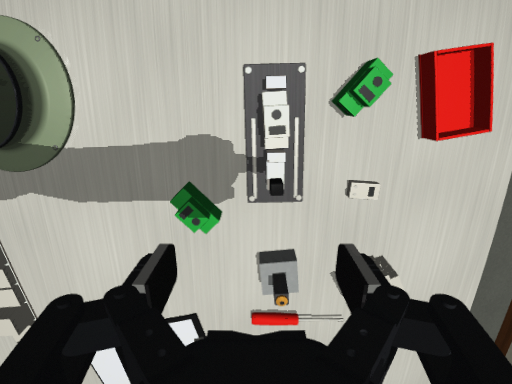

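The wrist view shows the plate from (245,65) to (303,202). On it are the handle at (276,187) and the grey housing, with its spot at (276,115). The stand is at (279,270) with the punch cap at (282,300), and one aux is at (363,189). Green look-alikes are at (365,87) and (196,208), and I leave those alone.

```bash
cat > seg.py <<'E'
from h import *
E
python3 - <<'E'
from h import *
f=dict(np.load('w2.npz')); f={k:(v if v.ndim else float(v)) for k,v in f.items()}
im=f['frame']
a=cv2.resize(im[58:210,235:315],None,fx=3.9,fy=3.9,interpolation=cv2.INTER_CUBIC)
b=cv2.resize(im[242:318,248:310],None,fx=7.5,fy=7.5,interpolation=cv2.INTER_CUBIC)
h=max(a.shape[0],b.shape[0]); o=np.zeros((h,a.shape[1]+b.shape[1],3),np.uint8); o[:a.shape[0],:a.shape[1]]=a; o[:b.shape[0],a.shape[1]:]=b
cv2.imwrite('pics/w2z.png',o); print(a.shape,b.shape)
g=im.mean(2)
optics.grab_frame('wrist')
for n,z in(('fixture',.015),('aux1',.018),('stand',.045),('jaw_handle',.06),('housing',.085),('housing',.06)):
  m=optics.masks_of(n,'wrist')
  for d in m[:3]:
    c,_=cv2.findContours(d['region'].astype(np.uint8),0,1); c=max(c,key=len)[:,0]
    P=np.array([at(f,p,z)[:2] for p in c],np.float32)
    r=cv2.minAreaRect(P*1000); print(n,z,round(d['p'],2),d['rect'],np.round(r[0],1),np.round(r[1],1),round(r[2],1))
E
```

```text
(593, 312, 3) (570, 465, 3)
fixture 0.015 0.77 [247.1, 60.6, 58.7, 142.4] [482.8 -72.8] [100.1 235.9] 1.2
fixture 0.015 0.38 [262.3, 90.8, 30.3, 57.4] [484.4 -45.6] [44.2 93. ] 3.7
aux1 0.018 0.8 [348.8, 179.7, 31.6, 21.8] [ 645.3 -165.8] [34.1 58.4] 85.8
aux1 0.018 0.22 [252.5, 309.3, 87.5, 13.7] [ 541.5 -454.2] [ 35.3 195.8] 90.0
stand 0.045 0.87 [260.0, 247.3, 38.4, 47.5] [ 493.6 -320.2] [71.9 99.3] 6.5
jaw_handle 0.06 0.86 [264.8, 151.7, 17.4, 44.7] [ 482.3 -125.1] [28.4 74.1] 1.0
housing 0.085 0.96 [262.5, 88.5, 30.2, 62.2] [479.5 -41.5] [37.8 79.7] 3.9
housing 0.085 0.7 [331.7, 58.9, 58.4, 61.3] [601.5   2.7] [84.2 47.8] 47.4
housing 0.085 0.3 [346.7, 179.1, 32.3, 19.9] [ 617.9 -144.8] [29.4 51.3] 85.8
housing 0.06 0.96 [262.5, 88.5, 30.2, 62.2] [481.2 -43. ] [40.1 84.6] 3.9
housing 0.06 0.7 [331.7, 58.9, 58.4, 61.3] [610.6   3.9] [89.3 50.7] 47.4
housing 0.06 0.3 [346.7, 179.1, 32.3, 19.9] [ 628.1 -152.6] [31.2 54.4] 85.8
```

View pics/w2z.png

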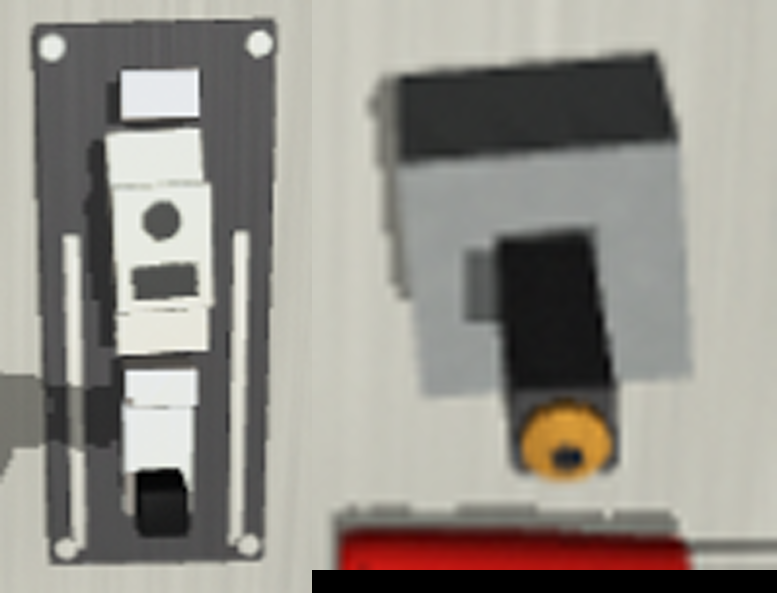

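The plate corners, the stand's top and the cap are clear in these crops. The housing sits about 3° askew between the jaws. Next I turn these into metres.

Run:
```python
from h import *
f=dict(np.load('w2.npz')); f={k:(v if v.ndim else float(v)) for k,v in f.items()}
A=lambda x,y,z:at(f,(235+(x+.5)/3.9-.5,58+(y+.5)/3.9-.5),z)[:2]*1000
B=lambda x,y,z:at(f,(248+(x-312+.5)/7.5-.5,242+(y+.5)/7.5-.5),z)[:2]*1000
P=[A(33,26,.015),A(275,19,.015),A(265,558,.015),A(50,562,.015)]
for p in P: print(p.round(1))
ax=(P[0]+P[1])/2-(P[2]+P[3])/2; print('len',np.linalg.norm(ax),'dir deg',np.degrees(np.arctan2(ax[1],ax[0])),'ctr',np.mean(P,0).round(1))
u=ax/np.linalg.norm(ax); c=np.mean(P,0); o=c+u*32.5; v=np.array([-u[1],u[0]])
print('origin',o.round(1))
def fx(p): return np.round([(p-o)@u,(p-o)@v],1)
print('handle',A(162,510,.06).round(1),fx(A(162,510,.06)))
print('handle corners',[fx(A(*q,.06)) for q in((137,483),(188,483),(138,537),(188,534))])
print('jaw face fixed',fx(A(122,118,.049)),fx(A(199,117,.049)),'back',fx(A(122,71,.049)),fx(A(199,70,.049)))
print('spot',A(162,220,.085).round(1),fx(A(162,220,.085)))
print('nose',[fx(A(*q,.085)) for q in((112,187),(208,183),(213,304),(120,311))])
print('body',[fx(A(*q,.06)) for q in((106,135),(200,129),(208,351),(118,355))])
S=[B(400,160,.045),B(678,140,.045),B(690,377,.045),B(425,396,.045)]
print('stand',[s.round(1) for s in S],np.mean(S,0).round(1))
for i in range(4):
  d=S[(i+1)%4]-S[i]; print(np.linalg.norm(d).round(1),np.degrees(np.arctan2(d[1],d[0])).round(1))
print('cap',B(567,440,.113).round(1), 'shoulder edge bottom?')
```

```text
[430.5  41.5]
[529.1  45.2]
[ 537.4 -187.8]
[ 437.  -190.4]
len 232.50890595932827 dir deg 91.81149970907886 ctr [483.5 -72.9]
origin [482.5 -40.4]
handle [ 485.  -150.8] [-110.4    1. ]
handle corners [array([-98.5,  11.3]), array([-99. ,  -9.8]), array([-122. ,   11.1]), array([-121.2,   -9.9])]
jaw face fixed [45.  14.9] [ 44.8 -14.9] back [62.2 14.6] [ 62.  -14.8]
spot [480.  -32.8] [7.7 2.2]
nose [array([19.7, 20.2]), array([ 20.4, -14.5]), array([-23. , -16.6]), array([-24.8,  18. ])]
body [array([38.5, 21.4]), array([ 39.9, -14.1]), array([-44.5, -17.6]), array([-45.2,  18.3])]
stand [array([ 459.3, -299.5]), array([ 527.6, -293.7]), array([ 534.7, -364. ]), array([ 466.5, -370. ])] [ 497.  -331.8]
68.5 4.9
70.7 -84.2
68.4 -175.0
70.8 95.8
cap [ 495.8 -328.3] shoulder edge bottom?
```

```bash
python3 -m handwheel '[{"dx":-2.75,"dy":1.68,"dz":0,"wx":0,"wy":0,"wz":0,"claw":60},{"dx":-2.74,"dy":1.67,"dz":0,"wx":0,"wy":0,"wz":0,"claw":60},{"dx":0,"dy":0,"dz":5,"wx":0,"wy":0,"wz":-0.024,"claw":60},{"dx":0,"dy":0,"dz":5,"wx":0,"wy":0,"wz":0,"claw":60},{"dx":0,"dy":0,"dz":5,"wx":0,"wy":0,"wz":0,"claw":60},{"dx":0,"dy":0,"dz":5,"wx":0,"wy":0,"wz":0,"claw":60},{"dx":0,"dy":0,"dz":4,"wx":0,"wy":0,"wz":0,"claw":60},{"dx":0,"dy":0,"dz":0,"wx":0,"wy":0,"wz":0,"claw":60}]' 60
python3 - <<'E'
from h import *
grab('wrist','w3.png')
E
```

```text
clock: 6.1
position: [0.4849, -0.1499, 0.1094]
tool_rot: [-3.137, -0.002, 1.606]
force: [0.8, -0.1, 0.6]
grip_width: 0.0511
finger_force: 0.0
```

View pics/w3.png

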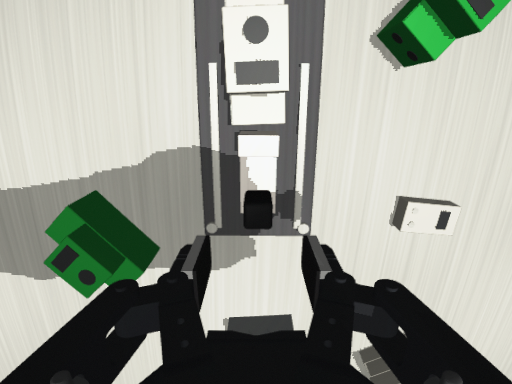

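The wrist view shows the handle at (258,208), centred between the fingers at (195,270) and (315,270). I go down and pinch it, then slide the jaw about 13 mm towards +x.

```bash
python3 -m handwheel '[{"dx":-0.08,"dy":0.1,"dz":3.8,"wx":0,"wy":0,"wz":0,"claw":60},{"dx":0,"dy":0,"dz":3.7,"wx":0,"wy":0,"wz":0,"claw":60},{"dx":0,"dy":0,"dz":0,"wx":0,"wy":0,"wz":0,"claw":0},{"dx":0,"dy":0,"dz":0,"wx":0,"wy":0,"wz":0,"claw":0},{"dx":0,"dy":0,"dz":0,"wx":0,"wy":0,"wz":0,"claw":0},{"dx":0,"dy":0,"dz":0,"wx":0,"wy":0,"wz":0,"claw":0}]' 60
python3 -m handwheel '[{"dx":0.2,"dy":0,"dz":0,"wx":0,"wy":0,"wz":0,"claw":0},{"dx":0.2,"dy":0,"dz":0,"wx":0,"wy":0,"wz":0,"claw":0},{"dx":0.2,"dy":0,"dz":0,"wx":0,"wy":0,"wz":0,"claw":0},{"dx":0.2,"dy":0,"dz":0,"wx":0,"wy":0,"wz":0,"claw":0},{"dx":0.2,"dy":0,"dz":0,"wx":0,"wy":0,"wz":0,"claw":0},{"dx":0,"dy":0,"dz":0,"wx":0,"wy":0,"wz":0,"claw":0},{"dx":0,"dy":0,"dz":0,"wx":0,"wy":0,"wz":0,"claw":0}]'
python3 -m handwheel '[{"dx":0.1,"dy":0,"dz":0,"wx":0,"wy":0,"wz":0,"claw":0},{"dx":0.1,"dy":0,"dz":0,"wx":0,"wy":0,"wz":0,"claw":0},{"dx":0,"dy":0,"dz":0,"wx":0,"wy":0,"wz":0,"claw":0}]'
```

```text
clock: 6.9
position: [0.4862, -0.1515, 0.0382]
tool_rot: [-3.14, 0.001, 1.605]
force: [-10.8, 2.3, -1.0]
grip_width: 0.0207
finger_force: 59.4
clock: 7.78
position: [0.4859, -0.1423, 0.0382]
tool_rot: [-3.14, 0.002, 1.604]
force: [-9.4, -3.1, -3.8]
grip_width: 0.021
finger_force: 59.2
clock: 8.15
position: [0.4858, -0.1405, 0.0382]
tool_rot: [-3.14, 0.002, 1.604]
force: [-8.9, -4.5, -2.2]
grip_width: 0.0208
finger_force: 59.2
```

```bash
python3 -m handwheel '[{"dx":0.1,"dy":0,"dz":0,"wx":0,"wy":0,"wz":0,"claw":0},{"dx":0.1,"dy":0,"dz":0,"wx":0,"wy":0,"wz":0,"claw":0},{"dx":0,"dy":0,"dz":0,"wx":0,"wy":0,"wz":0,"claw":0}]'
python3 -m handwheel '[{"dx":0.1,"dy":0,"dz":0,"wx":0,"wy":0,"wz":0,"claw":0},{"dx":0,"dy":0,"dz":0,"wx":0,"wy":0,"wz":0,"claw":0}]'
python3 -m handwheel '[{"dx":0.1,"dy":0,"dz":0,"wx":0,"wy":0,"wz":0,"claw":0},{"dx":0,"dy":0,"dz":0,"wx":0,"wy":0,"wz":0,"claw":0}]'
```

```text
clock: 8.52
position: [0.4858, -0.1393, 0.0382]
tool_rot: [-3.14, 0.003, 1.604]
force: [-9.3, -9.1, -4.0]
grip_width: 0.021
finger_force: 58.9
clock: 8.78
position: [0.4858, -0.1393, 0.0383]
tool_rot: [-3.14, 0.004, 1.603]
force: [-7.0, -14.8, -6.5]
grip_width: 0.0208
finger_force: 58.9
clock: 9.02
position: [0.4857, -0.1392, 0.0383]
tool_rot: [-3.14, 0.005, 1.602]
force: [-6.9, -21.5, -7.9]
grip_width: 0.021
finger_force: 59.0
```

```bash
python3 -m handwheel '[{"dx":-0.25,"dy":0,"dz":0,"wx":0,"wy":0,"wz":0,"claw":0},{"dx":0,"dy":0,"dz":0,"wx":0,"wy":0,"wz":0,"claw":60},{"dx":0,"dy":0,"dz":0,"wx":0,"wy":0,"wz":0,"claw":60},{"dx":0,"dy":0,"dz":-5,"wx":0,"wy":0,"wz":0,"claw":60},{"dx":0,"dy":0,"dz":-5,"wx":0,"wy":0,"wz":0,"claw":60},{"dx":0,"dy":0,"dz":-5,"wx":0,"wy":0,"wz":0,"claw":60},{"dx":0,"dy":0,"dz":-5,"wx":0,"wy":0,"wz":0,"claw":60},{"dx":0,"dy":0,"dz":0,"wx":0,"wy":0,"wz":0,"claw":60}]'
python3 - <<'E'
from h import *
f=grab('wrist','w4a.png'); np.savez('w4a.npz',**f)
E
python3 -m handwheel '[{"dx":-4.8,"dy":0.11,"dz":0,"wx":0,"wy":0,"wz":0,"claw":60},{"dx":-4.8,"dy":0.11,"dz":0,"wx":0,"wy":0,"wz":0,"claw":60},{"dx":-4.8,"dy":0.11,"dz":0,"wx":0,"wy":0,"wz":0,"claw":60},{"dx":-4.8,"dy":0.1,"dz":0,"wx":0,"wy":0,"wz":-0.06,"claw":60},{"dx":0,"dy":0,"dz":0,"wx":0,"wy":0,"wz":0,"claw":60},{"dx":0,"dy":0,"dz":0,"wx":0,"wy":0,"wz":0,"claw":60}]'
python3 - <<'E'
from h import *
f=grab('wrist'); np.savez('w4.npz',**f)
g=dict(np.load('w4a.npz'))['frame']
a=f['frame'][100:290,170:340]; b=g[0:190,170:340]
cv2.imwrite('pics/w4z.png',cv2.resize(np.hstack([a,b]),None,fx=2.35,fy=2.35,interpolation=cv2.INTER_CUBIC))
E
```

```text
clock: 10.02
position: [0.4886, -0.1377, 0.2406]
tool_rot: [3.135, 0.002, 1.606]
force: [-0.0, -0.1, -1.0]
grip_width: 0.0511
finger_force: 0.0
clock: 10.82
position: [0.4977, -0.3286, 0.2355]
tool_rot: [-3.141, -0.001, 1.666]
force: [-1.2, 0.7, 0.4]
grip_width: 0.0513
finger_force: 0.0
```

View pics/w4z.png

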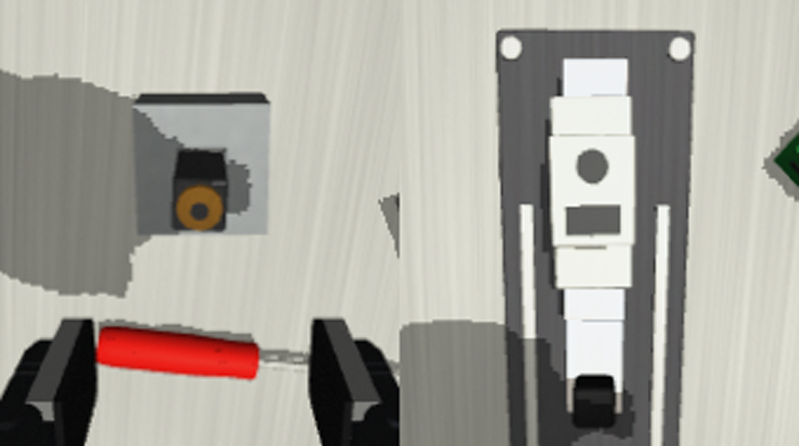

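Left: the punch cap is at (200,208) in the stand, whose top runs from (136,100) to (268,235). Right: the housing is squared up and gripped between both jaws, with its spot at (592,166).

Run:
```python
from h import *
def L(n):
    f=dict(np.load(n)); return {k:(v if v.ndim else float(v)) for k,v in f.items()}
f=L('w4.npz'); s=2.35
C=lambda x,y,z:at(f,(170+(x+.5)/s-.5,100+(y+.5)/s-.5),z)[:2]*1000
print('cap',C(200,208,.113),'sleeve top corners',[C(*q,.105).round(1) for q in((174,182),(226,182),(226,231),(175,231))])
S=[C(*q,.045) for q in((136,103),(268,102),(268,234),(137,234))]; print('stand',[x.round(1) for x in S],np.mean(S,0))
g=L('w4a.npz')
G=lambda x,y,z:at(g,(170+(x-399.5+.5)/s-.5,(y+.5)/s-.5),z)[:2]*1000
o=np.array([482.5,-40.4]);a=np.radians(91.8);u=np.array([np.cos(a),np.sin(a)]);v=np.array([-u[1],u[0]])
fx=lambda p:np.round([(p-o)@u,(p-o)@v],1)
for n,q in(('spot',(592,166,.085)),('TL',(497,32,.015)),('TR',(693,32,.015)),('noseTL',(550,135,.085)),('noseTR',(635,135,.085)),('noseBL',(549,246,.085)),('noseBR',(635,244,.085)),('jawTL',(564,59,.049)),('jawTR',(627,59,.049)),('handle',(595,402,.06))): print(n,G(*q).round(1),fx(G(*q)))
```

```text
cap [ 496.264978   -331.29618932] sleeve top corners [array([ 484.2, -323.2]), array([ 506.5, -321. ]), array([ 508.8, -343.2]), array([ 486.5, -345.3])]
stand [array([ 460.5, -299.8]), array([ 526.9, -293. ]), array([ 535.7, -363.2]), array([ 465.6, -369.8])] [ 497.17690383 -331.4468077 ]
spot [481.1 -28.5] [12.  1.]
TL [430.8  41. ] [83.  49.1]
TR [528.9  44.5] [ 83.4 -49.1]
noseTL [463.2 -16.8] [24.2 18.6]
noseTR [498.7 -15.5] [ 24.3 -17. ]
noseBL [463.4 -61.9] [-20.9  19.8]
noseBR [500.8 -59.8] [-19.9 -17.7]
jawTL [466.5  21.2] [62.1 14.1]
jawTR [495.3  22.3] [ 62.2 -14.7]
handle [ 485.8 -137.2] [-96.8  -0.2]
```

```bash
python3 -m handwheel '[{"dx":-0.28,"dy":-0.15,"dz":4,"wx":0,"wy":0,"wz":0,"claw":60},{"dx":0,"dy":0,"dz":5,"wx":0,"wy":0,"wz":0,"claw":60},{"dx":0,"dy":0,"dz":5,"wx":0,"wy":0,"wz":0,"claw":60},{"dx":0,"dy":0,"dz":3.4,"wx":0,"wy":0,"wz":0,"claw":60},{"dx":0,"dy":0,"dz":0,"wx":0,"wy":0,"wz":0,"claw":60},{"dx":0,"dy":0,"dz":0,"wx":0,"wy":0,"wz":0,"claw":60}]' 80
python3 -m handwheel '[{"dx":0,"dy":0,"dz":0,"wx":0,"wy":0,"wz":0,"claw":0},{"dx":0,"dy":0,"dz":0,"wx":0,"wy":0,"wz":0,"claw":0},{"dx":0,"dy":0,"dz":0,"wx":0,"wy":0,"wz":0,"claw":0},{"dx":0,"dy":0,"dz":0,"wx":0,"wy":0,"wz":0,"claw":0}]' 80
```

```text
clock: 11.62
position: [0.4975, -0.332, 0.0638]
tool_rot: [3.14, 0.001, 1.666]
force: [0.5, -0.4, -0.4]
grip_width: 0.0511
finger_force: 0.0
clock: 12.12
position: [0.4973, -0.3327, 0.0638]
tool_rot: [3.14, 0.001, 1.666]
force: [-0.9, 0.7, 10.6]
grip_width: 0.0233
finger_force: 77.6
```

```bash
python3 -m handwheel '[{"dx":0,"dy":0,"dz":-4.5,"wx":0,"wy":0,"wz":0,"claw":0},{"dx":0,"dy":0,"dz":-4.5,"wx":0,"wy":0,"wz":0,"claw":0},{"dx":0,"dy":0,"dz":-4.5,"wx":0,"wy":0,"wz":0,"claw":0},{"dx":0,"dy":0,"dz":0,"wx":0,"wy":0,"wz":0,"claw":0},{"dx":5.06,"dy":0.21,"dz":0,"wx":0,"wy":0,"wz":0,"claw":0},{"dx":5.06,"dy":0.21,"dz":0,"wx":0,"wy":0,"wz":0,"claw":0},{"dx":5.06,"dy":0.22,"dz":0,"wx":0,"wy":0,"wz":0,"claw":0},{"dx":5.06,"dy":0.22,"dz":0,"wx":0,"wy":0,"wz":0,"claw":0}]'
python3 -m handwheel '[{"dx":5.06,"dy":0.22,"dz":0,"wx":0,"wy":0,"wz":0,"claw":0},{"dx":5.06,"dy":0.22,"dz":0,"wx":0,"wy":0,"wz":0,"claw":0},{"dx":0,"dy":0,"dz":0,"wx":0,"wy":0,"wz":0,"claw":0},{"dx":0,"dy":0,"dz":0,"wx":0,"wy":0,"wz":0,"claw":0},{"dx":0,"dy":0,"dz":0,"wx":0,"wy":0,"wz":0,"claw":0}]'
python3 - <<'E'
from h import *
W=grab('wrist');D=grab('side');S=grab('scene')
p=monitor.observe()['position']; tip=p-[0,0,.0568]
c=[]
for f in(W,D,S):
    u=proj(f,tip).astype(int); print(u,proj(f,[.4812,-.0279,.085]).round(1)); x,y=max(u[0]-32,0),max(u[1]-32,0); c.append(cv2.resize(f['frame'][y:y+64,x:x+64],(260,260),interpolation=cv2.INTER_CUBIC))
cv2.imwrite('pics/t1.png',np.hstack(c))
E
```

```text
clock: 13.12
position: [0.4853, -0.1285, 0.1969]
tool_rot: [-3.141, -0.0, 1.666]
force: [0.8, 0.6, -2.0]
grip_width: 0.0231
finger_force: 78.7
clock: 13.75
position: [0.4806, -0.03, 0.197]
tool_rot: [-3.141, 0.0, 1.664]
force: [-0.6, 0.9, -1.0]
grip_width: 0.0228
finger_force: 78.7
[256 209] [257.3 186.7]
[218 177] [219.5 193.4]
[246 149] [247.5 162.7]
```

View pics/t1.png

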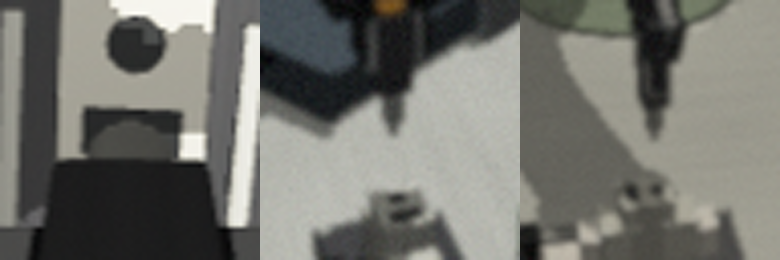

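The spot sits at wrist pixel (257,188), within 1 px of the predicted place. The side view shows the punch tip where it was computed, and it is upright.

```bash
python3 -m handwheel '[{"dx":0.12,"dy":0.05,"dz":2.5,"wx":0,"wy":0,"wz":0,"claw":0},{"dx":0,"dy":0,"dz":2.5,"wx":0,"wy":0,"wz":0,"claw":0},{"dx":0,"dy":0,"dz":0,"wx":0,"wy":0,"wz":0,"claw":0},{"dx":0,"dy":0,"dz":0,"wx":0,"wy":0,"wz":0,"claw":0}]'
python3 -m handwheel '[{"dx":0,"dy":0,"dz":0.3,"wx":0,"wy":0,"wz":0,"claw":0},{"dx":0,"dy":0,"dz":0.3,"wx":0,"wy":0,"wz":0,"claw":0},{"dx":0,"dy":0,"dz":0,"wx":0,"wy":0,"wz":0,"claw":0}]'
python3 -m handwheel '[{"dx":0,"dy":0,"dz":0.2,"wx":0,"wy":0,"wz":0,"claw":0},{"dx":0,"dy":0,"dz":0.2,"wx":0,"wy":0,"wz":0,"claw":0},{"dx":0,"dy":0,"dz":0,"wx":0,"wy":0,"wz":0,"claw":0}]'
python3 -m handwheel '[{"dx":0,"dy":0,"dz":0.2,"wx":0,"wy":0,"wz":0,"claw":0},{"dx":0,"dy":0,"dz":0,"wx":0,"wy":0,"wz":0,"claw":0}]'
```

```text
clock: 14.4
position: [0.4815, -0.0278, 0.1481]
tool_rot: [3.141, -0.0, 1.665]
force: [-0.8, -0.0, -1.5]
grip_width: 0.023
finger_force: 78.7
clock: 14.78
position: [0.4815, -0.0277, 0.1417]
tool_rot: [3.141, 0.0, 1.666]
force: [-0.7, -0.2, 7.1]
grip_width: 0.0231
finger_force: 79.9
clock: 15.15
position: [0.4815, -0.0277, 0.1378]
tool_rot: [3.141, 0.0, 1.666]
force: [-1.3, -0.7, 8.2]
grip_width: 0.0232
finger_force: 79.9
clock: 15.4
position: [0.4815, -0.0277, 0.1358]
tool_rot: [3.141, 0.0, 1.666]
force: [-1.6, -0.4, 9.2]
grip_width: 0.0234
finger_force: 80.0
```

```bash
python3 -m handwheel '[{"dx":0,"dy":0,"dz":0.2,"wx":0,"wy":0,"wz":0,"claw":0},{"dx":0,"dy":0,"dz":0,"wx":0,"wy":0,"wz":0,"claw":0}]'
python3 -m handwheel '[{"dx":0,"dy":0,"dz":0.2,"wx":0,"wy":0,"wz":0,"claw":0},{"dx":0,"dy":0,"dz":0,"wx":0,"wy":0,"wz":0,"claw":0}]'
```

```text
clock: 15.65
position: [0.4815, -0.0277, 0.1338]
tool_rot: [3.141, 0.0, 1.666]
force: [-0.8, -1.0, 9.7]
grip_width: 0.0233
finger_force: 80.0
clock: 15.9
position: [0.4815, -0.0277, 0.1318]
tool_rot: [3.141, 0.0, 1.666]
force: [-1.1, -1.3, 9.7]
grip_width: 0.0231
finger_force: 80.1
```

```bash
python3 -m handwheel '[{"dx":0,"dy":0,"dz":-3.5,"wx":0,"wy":0,"wz":0,"claw":0},{"dx":0,"dy":0,"dz":-3.5,"wx":0,"wy":0,"wz":0,"claw":0},{"dx":-5.08,"dy":-0.22,"dz":0,"wx":0,"wy":0,"wz":0,"claw":0},{"dx":-5.08,"dy":-0.22,"dz":0,"wx":0,"wy":0,"wz":0,"claw":0},{"dx":-5.08,"dy":-0.22,"dz":0,"wx":0,"wy":0,"wz":0,"claw":0},{"dx":-5.08,"dy":-0.22,"dz":0,"wx":0,"wy":0,"wz":0,"claw":0},{"dx":-5.08,"dy":-0.22,"dz":0,"wx":0,"wy":0,"wz":0,"claw":0},{"dx":-5.08,"dy":-0.22,"dz":0,"wx":0,"wy":0,"wz":0,"claw":0}]'
python3 -m handwheel '[{"dx":0,"dy":0,"dz":4,"wx":0,"wy":0,"wz":0,"claw":0},{"dx":0,"dy":0,"dz":4,"wx":0,"wy":0,"wz":0,"claw":0},{"dx":0,"dy":0,"dz":0,"wx":0,"wy":0,"wz":0,"claw":0},{"dx":0,"dy":0,"dz":0,"wx":0,"wy":0,"wz":0,"claw":0},{"dx":0,"dy":0,"dz":0,"wx":0,"wy":0,"wz":0,"claw":0}]'
```

```text
clock: 16.9
position: [0.4967, -0.334, 0.2014]
tool_rot: [3.142, 0.0, 1.666]
force: [0.4, -0.1, -1.5]
grip_width: 0.0227
finger_force: 79.1
clock: 17.52
position: [0.4977, -0.3327, 0.123]
tool_rot: [3.14, 0.002, 1.666]
force: [-0.3, 0.3, -0.7]
grip_width: 0.023
finger_force: 78.9
```

Right above the stand, so I lower the punch 5.8 cm and release it.

```bash
python3 -m handwheel '[{"dx":0,"dy":-0.04,"dz":2.5,"wx":0,"wy":0,"wz":0,"claw":0},{"dx":0,"dy":0,"dz":2.5,"wx":0,"wy":0,"wz":0,"claw":0},{"dx":0,"dy":0,"dz":0.8,"wx":0,"wy":0,"wz":0,"claw":0},{"dx":0,"dy":0,"dz":0,"wx":0,"wy":0,"wz":0,"claw":0},{"dx":0,"dy":0,"dz":0,"wx":0,"wy":0,"wz":0,"claw":0}]'
python3 -m handwheel '[{"dx":0,"dy":0,"dz":0,"wx":0,"wy":0,"wz":0,"claw":60},{"dx":0,"dy":0,"dz":0,"wx":0,"wy":0,"wz":0,"claw":60},{"dx":0,"dy":0,"dz":0,"wx":0,"wy":0,"wz":0,"claw":60},{"dx":0,"dy":0,"dz":-4.5,"wx":0,"wy":0,"wz":0,"claw":60},{"dx":0,"dy":0,"dz":-5,"wx":0,"wy":0,"wz":0,"claw":60},{"dx":0,"dy":0,"dz":-5,"wx":0,"wy":0,"wz":0,"claw":60},{"dx":0,"dy":0,"dz":0,"wx":0,"wy":0,"wz":0,"claw":60}]'
```

```text
clock: 18.15
position: [0.497, -0.3327, 0.0644]
tool_rot: [3.14, 0.001, 1.666]
force: [-0.1, -0.5, -2.2]
grip_width: 0.0233
finger_force: 79.1
clock: 19.02
position: [0.498, -0.3331, 0.2121]
tool_rot: [3.137, 0.004, 1.665]
force: [-0.9, 0.2, -0.9]
grip_width: 0.051
finger_force: 0.0
```

```bash
python3 -m handwheel '[{"dx":0,"dy":0,"dz":0,"wx":0,"wy":0,"wz":0.063,"claw":60},{"dx":4.9,"dy":-0.15,"dz":0,"wx":0,"wy":0,"wz":0,"claw":60},{"dx":4.9,"dy":-0.15,"dz":0,"wx":0,"wy":0,"wz":0,"claw":60},{"dx":4.8,"dy":-0.16,"dz":0,"wx":0,"wy":0,"wz":0,"claw":60},{"dx":4.8,"dy":-0.16,"dz":0,"wx":0,"wy":0,"wz":0,"claw":60},{"dx":0,"dy":0,"dz":5,"wx":0,"wy":0,"wz":0,"claw":60},{"dx":0,"dy":0,"dz":5,"wx":0,"wy":0,"wz":0,"claw":60},{"dx":0,"dy":0,"dz":0,"wx":0,"wy":0,"wz":0,"claw":60}]' 60
python3 - <<'E'
from h import *
f=grab('wrist','w5.png'); 
o=np.array([482.5,-40.4]);a=np.radians(91.8);u=np.array([np.cos(a),np.sin(a)]);v=np.array([-u[1],u[0]])
print('pred handle px',proj(f,[.4856,-.1394,.06]).round(1))
for n,z in (('jaw_handle',.06),('punch',.113)):
  for d in optics.masks_of(n,'wrist')[:2]: print(n,d['p'],d['rect'])
E
```

```text
clock: 20.02
position: [0.4821, -0.138, 0.1058]
tool_rot: [-3.136, -0.002, 1.604]
force: [0.6, 0.0, -0.1]
grip_width: 0.0515
finger_force: 0.0
pred handle px [261.7 217.8]
jaw_handle 0.74 [238.4, 138.2, 43.9, 92.6]
```

View pics/w5.png

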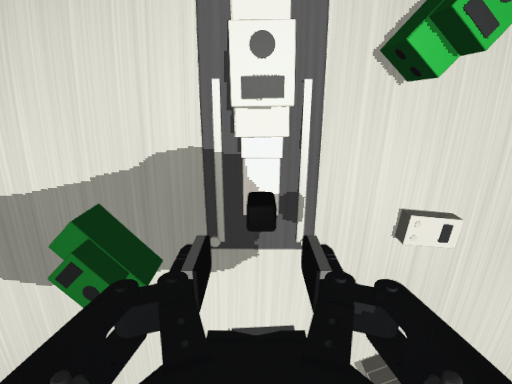

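The handle is at (261,211), slightly right of the finger centre, with the clamped housing and its spot at (262,43). I pinch the handle and pull the jaw open.

```bash
python3 -m handwheel '[{"dx":-0.1,"dy":0.3,"dz":3.5,"wx":0,"wy":0,"wz":0,"claw":60},{"dx":0,"dy":0,"dz":3.4,"wx":0,"wy":0,"wz":0,"claw":60},{"dx":0,"dy":0,"dz":0,"wx":0,"wy":0,"wz":0,"claw":0},{"dx":0,"dy":0,"dz":0,"wx":0,"wy":0,"wz":0,"claw":0},{"dx":0,"dy":0,"dz":0,"wx":0,"wy":0,"wz":0,"claw":0},{"dx":0,"dy":0,"dz":0,"wx":0,"wy":0,"wz":0,"claw":0}]' 60
python3 -m handwheel '[{"dx":-0.5,"dy":0,"dz":0,"wx":0,"wy":0,"wz":0,"claw":0},{"dx":-0.5,"dy":0,"dz":0,"wx":0,"wy":0,"wz":0,"claw":0},{"dx":-0.5,"dy":0,"dz":0,"wx":0,"wy":0,"wz":0,"claw":0},{"dx":-0.5,"dy":0,"dz":0,"wx":0,"wy":0,"wz":0,"claw":0},{"dx":-0.4,"dy":0,"dz":0,"wx":0,"wy":0,"wz":0,"claw":0},{"dx":0,"dy":0,"dz":0,"wx":0,"wy":0,"wz":0,"claw":0},{"dx":0,"dy":0,"dz":0,"wx":0,"wy":0,"wz":0,"claw":0}]'
```

```text
clock: 20.92
position: [0.4858, -0.14, 0.0411]
tool_rot: [-3.14, 0.001, 1.602]
force: [-11.8, 2.5, 0.9]
grip_width: 0.0205
finger_force: 59.3
clock: 21.8
position: [0.4866, -0.1643, 0.0411]
tool_rot: [-3.14, 0.001, 1.602]
force: [-11.0, -0.8, 0.4]
grip_width: 0.0206
finger_force: 59.3
```

```bash
python3 -m handwheel '[{"dx":0,"dy":0,"dz":0,"wx":0,"wy":0,"wz":0,"claw":60},{"dx":0,"dy":0,"dz":0,"wx":0,"wy":0,"wz":0,"claw":80},{"dx":0,"dy":0,"dz":-5,"wx":0,"wy":0,"wz":0,"claw":80},{"dx":0,"dy":0,"dz":-5,"wx":0,"wy":0,"wz":0,"claw":80},{"dx":0,"dy":0,"dz":-5,"wx":0,"wy":0,"wz":0,"claw":80},{"dx":0,"dy":0,"dz":-5,"wx":0,"wy":0,"wz":0,"claw":80},{"dx":0,"dy":0,"dz":-2,"wx":0,"wy":0,"wz":0,"claw":80}]'
python3 -m handwheel '[{"dx":5,"dy":0,"dz":0,"wx":0,"wy":-0.157,"wz":0,"claw":80},{"dx":5,"dy":0,"dz":0,"wx":0,"wy":-0.157,"wz":0,"claw":80},{"dx":5,"dy":0,"dz":0,"wx":0,"wy":-0.157,"wz":0,"claw":80},{"dx":0,"dy":0,"dz":0,"wx":0,"wy":-0.157,"wz":0,"claw":80},{"dx":0,"dy":0,"dz":0,"wx":0,"wy":-0.157,"wz":0,"claw":80},{"dx":0,"dy":0,"dz":0,"wx":0,"wy":0,"wz":0,"claw":80}]'
python3 - <<'E'
from h import *
s=monitor.observe();print(s['qpos'].round(2),s['position'],s['tool_rot'])
E
```

```text
clock: 22.68
position: [0.4889, -0.1636, 0.2631]
tool_rot: [3.137, 0.002, 1.603]
force: [0.2, 1.0, -0.0]
grip_width: 0.0679
finger_force: 0.0
clock: 23.42
position: [0.4829, -0.0427, 0.242]
tool_rot: [-3.115, 0.687, 1.621]
force: [-0.4, 0.1, 0.6]
grip_width: 0.068
finger_force: 0.0
[-0.1   0.46 -0.46  1.95  0.8   1.32 -0.94] [ 0.4829403  -0.04267152  0.24197325] [-3.11476983  0.68657457  1.62149173]
```

```bash
cat >> h.py <<'E'
from scipy.spatial.transform import Rotation as Ro
FA=np.radians(91.8); FO=np.array([.4825,-.0404,0]); FR=Ro.from_euler('z',FA).as_matrix()
def fw(p): return FO+FR@(np.array(p,float)/1000)
def go(pos,R):
    s=monitor.observe(); R0=Ro.from_euler('xyz',s['tool_rot']); p=s['position']
    rv=(R0.inv()*R).as_rotvec()
    print('at',p.round(4),s['tool_rot'].round(3),'rotvec',rv.round(3),'| shift after turn cm',(R.as_matrix().T@(pos-p)*100).round(2),'| before turn',(R0.as_matrix().T@(pos-p)*100).round(2))
def tiltR(t,yaw=FA): # t>0: tool z leans to +tool x
    return Ro.from_euler('z',yaw)*Ro.from_euler('x',np.pi)*Ro.from_euler('y',t)
def fixG(g,t,back=0):
    R=tiltR(t); z=R.as_matrix()[:,2]; go(fw(g)+z*(.019-back),R)
E
python3 -m handwheel '[{"dx":0,"dy":0,"dz":0,"wx":0,"wy":0,"wz":0,"claw":80}]'
python3 - <<'E'
from h import *
fixG([2.5,.9,55],-.785,.09)
for n in('wrist','scene','side'):
    f=grab(n)
    P=np.array([proj(f,fw(q)) for x in(-40,45) for y in(-17,19) for q in((x,y,15),(x,y,60))]+[proj(f,fw((x,y,85))) for x in(-20,25) for y in(-17,19)])
    print(n,'pred',P.min(0).round(),(P.max(0)-P.min(0)).round())
    for d in optics.masks_of('housing',n)[:3]: print(round(d['p'],2),d['rect'])
    if n=='wrist': cv2.imwrite('pics/w6.png',f['frame'])
E
```

```text
clock: 23.55
position: [0.483, -0.0454, 0.243]
tool_rot: [-3.117, 0.684, 1.614]
force: [-0.0, 0.0, 0.5]
grip_width: 0.0687
finger_force: 0.0
at [ 0.483  -0.0454  0.243 ] [-3.117  0.684  1.614] rotvec [-0.016 -0.101  0.01 ] | shift after turn cm [13.82 -0.13  5.67] | before turn [13.18  0.11  7.03]
wrist pred [236. -16.] [ 45. 109.]
0.88 [125.7, 108.4, 65.6, 68.5]
0.86 [362.7, 0.0, 106.7, 51.1]
0.65 [235.0, 2.0, 48.9, 91.0]
scene pred [232. 159.] [26. 24.]
0.92 [232.5, 160.3, 27.4, 24.4]
0.78 [186.4, 145.8, 22.6, 24.4]
side pred [211. 190.] [20. 35.]
0.84 [210.3, 189.0, 22.3, 36.8]
0.6 [165.8, 240.0, 36.0, 35.1]
0.59 [250.3, 179.1, 20.5, 35.9]
```

All three networks agree with the predicted housing box to within 2 px, so the housing stayed put. I go to the pre-grasp point tilted 45°.

```bash
python3 -m handwheel '[{"dx":0,"dy":0,"dz":0,"wx":-0.016,"wy":-0.1,"wz":0.01,"claw":80},{"dx":4.6,"dy":-0.04,"dz":0,"wx":0,"wy":0,"wz":0,"claw":80},{"dx":4.6,"dy":-0.04,"dz":0,"wx":0,"wy":0,"wz":0,"claw":80},{"dx":4.6,"dy":-0.05,"dz":0,"wx":0,"wy":0,"wz":0,"claw":80},{"dx":0,"dy":0,"dz":2.8,"wx":0,"wy":0,"wz":0,"claw":80},{"dx":0,"dy":0,"dz":2.9,"wx":0,"wy":0,"wz":0,"claw":80},{"dx":0,"dy":0,"dz":0,"wx":0,"wy":0,"wz":0,"claw":80},{"dx":0,"dy":0,"dz":0,"wx":0,"wy":0,"wz":0,"claw":80}]' 50
python3 - <<'E'
from h import *
fixG([2.5,.9,55],-.785,.09)
E
```

```text
clock: 24.85
position: [0.4799, 0.0122, 0.1049]
tool_rot: [-3.141, 0.786, 1.603]
force: [0.3, 0.7, 0.8]
grip_width: 0.0681
finger_force: 0.0
at [0.4799 0.0122 0.1049] [-3.141  0.786  1.603] rotvec [0.    0.001 0.   ] | shift after turn cm [-0.02  0.   -0.02] | before turn [-0.02  0.   -0.02]
```

```bash
python3 -m handwheel '[{"dx":0,"dy":0,"dz":3,"wx":0,"wy":0,"wz":0,"claw":80},{"dx":0,"dy":0,"dz":3,"wx":0,"wy":0,"wz":0,"claw":80},{"dx":0,"dy":0,"dz":3,"wx":0,"wy":0,"wz":0,"claw":80},{"dx":0,"dy":0,"dz":0,"wx":0,"wy":0,"wz":0,"claw":80},{"dx":0,"dy":0,"dz":0,"wx":0,"wy":0,"wz":0,"claw":80}]' 60
python3 -m handwheel '[{"dx":0,"dy":0,"dz":0,"wx":0,"wy":0,"wz":0,"claw":0},{"dx":0,"dy":0,"dz":0,"wx":0,"wy":0,"wz":0,"claw":0},{"dx":0,"dy":0,"dz":0,"wx":0,"wy":0,"wz":0,"claw":0},{"dx":0,"dy":0,"dz":0,"wx":0,"wy":0,"wz":0,"claw":0}]' 60
python3 - <<'E'
from h import *
fixG([2.5,.9,55],-.785)
E
```

```text
clock: 25.48
position: [0.4822, -0.0506, 0.0416]
tool_rot: [3.141, 0.785, 1.603]
force: [0.2, -0.6, 0.1]
grip_width: 0.0685
finger_force: 0.0
clock: 25.98
position: [0.4821, -0.0511, 0.0416]
tool_rot: [3.141, 0.786, 1.603]
force: [-1.0, 3.7, 8.6]
grip_width: 0.0352
finger_force: 59.0
at [ 0.4821 -0.0511  0.0416] [3.141 0.786 1.603] rotvec [0.001 0.001 0.001] | shift after turn cm [-0.02 -0.02  0.02] | before turn [-0.02 -0.02  0.02]
```

```bash
python3 -m handwheel '[{"dx":-2.8,"dy":0,"dz":-2.8,"wx":0,"wy":0,"wz":0,"claw":0},{"dx":-2.8,"dy":0,"dz":-2.8,"wx":0,"wy":0,"wz":0,"claw":0},{"dx":-2.9,"dy":0,"dz":-2.9,"wx":0,"wy":0,"wz":0,"claw":0},{"dx":0,"dy":0,"dz":0,"wx":0,"wy":0.1,"wz":0,"claw":0},{"dx":0,"dy":0,"dz":0,"wx":0,"wy":0.13,"wz":0,"claw":0},{"dx":0,"dy":0,"dz":0,"wx":0,"wy":0.13,"wz":0,"claw":0},{"dx":0,"dy":0,"dz":0,"wx":0,"wy":0.13,"wz":0,"claw":0},{"dx":0,"dy":0,"dz":0,"wx":0,"wy":0.13,"wz":0,"claw":0}]'
python3 -m handwheel '[{"dx":0,"dy":0,"dz":0,"wx":0,"wy":0.13,"wz":0,"claw":0},{"dx":0,"dy":0,"dz":0,"wx":0,"wy":0.13,"wz":0,"claw":0},{"dx":0,"dy":0,"dz":0,"wx":0,"wy":0.13,"wz":0,"claw":0},{"dx":0,"dy":0,"dz":0,"wx":0,"wy":0.13,"wz":0,"claw":0},{"dx":0,"dy":0,"dz":0,"wx":0,"wy":0.13,"wz":0,"claw":0},{"dx":0,"dy":0,"dz":0,"wx":0,"wy":0.13,"wz":0,"claw":0},{"dx":0,"dy":0,"dz":0,"wx":0,"wy":0.13,"wz":0,"claw":0},{"dx":0,"dy":0,"dz":0,"wx":0,"wy":0,"wz":0,"claw":0}]'
python3 -m handwheel '[{"dx":0,"dy":0,"dz":0,"wx":0,"wy":0,"wz":0,"claw":0},{"dx":0,"dy":0,"dz":0,"wx":0,"wy":0,"wz":0,"claw":0}]'
python3 - <<'E'
from h import *
fixG([2.5,.9,100],.785)
print(monitor.observe()['qpos'].round(2),monitor.observe()['grip_width'])
E
```

```text
clock: 26.98
position: [0.482, -0.0513, 0.1619]
tool_rot: [3.14, 0.163, 1.604]
force: [-0.5, 0.3, -3.1]
grip_width: 0.0351
finger_force: 59.7
clock: 27.98
position: [0.4814, -0.053, 0.1599]
tool_rot: [-3.138, -0.746, 1.597]
force: [-0.9, 0.7, -1.6]
grip_width: 0.0356
finger_force: 59.8
clock: 28.22
position: [0.4819, -0.0508, 0.1619]
tool_rot: [3.141, -0.741, 1.605]
force: [-0.8, 0.8, -2.1]
grip_width: 0.0356
finger_force: 59.8
at [ 0.4819 -0.0508  0.1619] [ 3.141 -0.741  1.605] rotvec [-0.002  0.044  0.002] | shift after turn cm [-3.46  0.    7.19] | before turn [-3.14  0.01  7.34]
[ 1.06  0.84 -0.98  1.86 -0.06  0.94  0.28] 0.03562965983018628
```

```bash
python3 -m handwheel '[{"dx":0,"dy":0,"dz":0,"wx":0,"wy":0.044,"wz":0,"claw":0},{"dx":-1.7,"dy":0,"dz":3.6,"wx":0,"wy":0,"wz":0,"claw":0},{"dx":-1.7,"dy":0,"dz":3.6,"wx":0,"wy":0,"wz":0,"claw":0},{"dx":0,"dy":0,"dz":0,"wx":0,"wy":0,"wz":0,"claw":0},{"dx":0,"dy":0,"dz":0,"wx":0,"wy":0,"wz":0,"claw":0}]'
python3 - <<'E'
from h import *
fixG([2.5,.9,58.5],.785)
D=grab('side');S=grab('scene');W=grab('wrist')
c=[]
for f,h in((D,45),(S,45),(W,110)):
    u=proj(f,fw((5,0,90))).astype(int);x=max(u[0]-h,0);y=max(u[1]-h,0); print(u)
    c.append(cv2.resize(f['frame'][y:y+2*h,x:x+2*h],(266,266),interpolation=cv2.INTER_CUBIC))
cv2.imwrite('pics/p2.png',np.hstack(c))
E
```

```text
clock: 28.85
position: [0.4814, -0.025, 0.0873]
tool_rot: [3.141, -0.788, 1.603]
force: [-0.2, -0.1, -1.3]
grip_width: 0.0353
finger_force: 59.6
at [ 0.4814 -0.025   0.0873] [ 3.141 -0.788  1.603] rotvec [-0.    -0.003  0.   ] | shift after turn cm [-2.95 -0.03  3.02] | before turn [-2.96 -0.03  3.01]
[220 193]
[245 161]
[257 263]
```

View pics/p2.png

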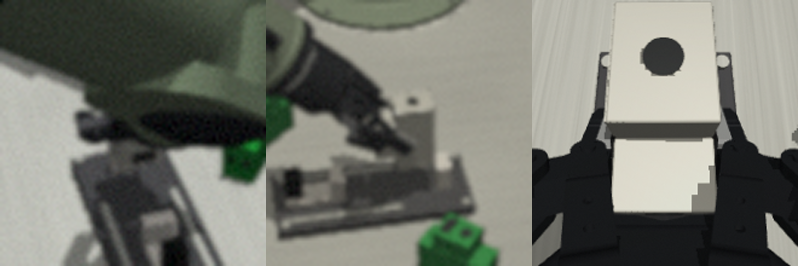

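Scene and wrist views show the housing upright, with the plain end and its spot (wrist crop (662,57)) on top, back towards the fixed jaw. Now I lower it.

```bash
python3 -m handwheel '[{"dx":-0.95,"dy":-0.03,"dz":0.95,"wx":0,"wy":0,"wz":0,"claw":0},{"dx":-0.95,"dy":0,"dz":0.95,"wx":0,"wy":0,"wz":0,"claw":0},{"dx":-0.9,"dy":0,"dz":0.95,"wx":0,"wy":0,"wz":0,"claw":0},{"dx":0,"dy":0,"dz":0,"wx":0,"wy":0,"wz":0,"claw":0},{"dx":0,"dy":0,"dz":0,"wx":0,"wy":0,"wz":0,"claw":0}]'
python3 -m handwheel '[{"dx":-0.15,"dy":0,"dz":0.15,"wx":0,"wy":0,"wz":0,"claw":0},{"dx":0,"dy":0,"dz":0,"wx":0,"wy":0,"wz":0,"claw":0}]'
python3 -m handwheel '[{"dx":-0.1,"dy":0,"dz":0.1,"wx":0,"wy":0,"wz":0,"claw":0},{"dx":0,"dy":0,"dz":0,"wx":0,"wy":0,"wz":0,"claw":0}]'
python3 - <<'E'
from h import *
fixG([2.5,.9,57.5],.785)
E
```

```text
clock: 29.62
position: [0.4803, -0.024, 0.0459]
tool_rot: [-3.14, -0.788, 1.602]
force: [-0.3, -0.3, -2.1]
grip_width: 0.0354
finger_force: 60.0
clock: 29.88
position: [0.4805, -0.0242, 0.0445]
tool_rot: [-3.141, -0.788, 1.602]
force: [-2.2, -3.2, 6.4]
grip_width: 0.0356
finger_force: 60.7
clock: 30.12
position: [0.4805, -0.0242, 0.0444]
tool_rot: [-3.141, -0.789, 1.603]
force: [-8.9, -14.3, 36.3]
grip_width: 0.0355
finger_force: 64.1
at [ 0.4805 -0.0242  0.0444] [-3.141 -0.789  1.603] rotvec [-0.001 -0.004  0.   ] | shift after turn cm [-0.05  0.06  0.  ] | before turn [-0.05  0.06  0.  ]
```

```bash
python3 -m handwheel '[{"dx":0.1,"dy":0,"dz":-0.1,"wx":0,"wy":0,"wz":0,"claw":0},{"dx":0,"dy":0,"dz":0,"wx":0,"wy":0,"wz":0,"claw":0}]'
python3 -m handwheel '[{"dx":0,"dy":0,"dz":0,"wx":0,"wy":0,"wz":0,"claw":80},{"dx":0,"dy":0,"dz":0,"wx":0,"wy":0,"wz":0,"claw":80},{"dx":0,"dy":0,"dz":0,"wx":0,"wy":0,"wz":0,"claw":80},{"dx":0,"dy":0,"dz":-4,"wx":0,"wy":0,"wz":0,"claw":80},{"dx":0,"dy":0,"dz":-5,"wx":0,"wy":0,"wz":0,"claw":80},{"dx":0,"dy":0,"dz":-5,"wx":0,"wy":0,"wz":0,"claw":80},{"dx":0,"dy":0,"dz":-5,"wx":0,"wy":0,"wz":0,"claw":80},{"dx":0,"dy":0,"dz":0,"wx":0,"wy":0,"wz":0,"claw":80}]'
python3 -m handwheel '[{"dx":0,"dy":0,"dz":0,"wx":0,"wy":-0.13,"wz":0,"claw":60},{"dx":0,"dy":0,"dz":0,"wx":0,"wy":-0.13,"wz":0,"claw":60},{"dx":0,"dy":0,"dz":0,"wx":0,"wy":-0.13,"wz":0,"claw":60},{"dx":0,"dy":0,"dz":0,"wx":0,"wy":-0.13,"wz":0,"claw":60},{"dx":0,"dy":0,"dz":0,"wx":0,"wy":-0.13,"wz":0,"claw":60},{"dx":0,"dy":0,"dz":0,"wx":0,"wy":-0.135,"wz":0,"claw":60},{"dx":0,"dy":0,"dz":0,"wx":0,"wy":0,"wz":0,"claw":60},{"dx":0,"dy":0,"dz":0,"wx":0,"wy":0,"wz":0,"claw":60}]'
python3 - <<'E'
from h import *
go(fw((-124,0,105)),tiltR(0))
f=grab('wrist','w7.png'); np.savez('w7.npz',**f)
for n in('jaw_handle','housing'):
  for d in optics.masks_of(n,'wrist')[:3]: print(n,round(d['p'],2),d['rect'])
P=np.array([proj(f,fw((x,y,z))) for x,z in((-28,80),(-28,35),(43,100),(43,15),(-2,100),(-2,15)) for y in(-17,19)]);print(P.min(0).round(),(P.max(0)-P.min(0)).round())
print('handle',proj(f,fw((-124,0,60))))
E
```

```text
clock: 30.38
position: [0.4806, -0.0243, 0.0445]
tool_rot: [-3.141, -0.788, 1.602]
force: [-3.4, -5.7, 10.9]
grip_width: 0.0354
finger_force: 61.4
clock: 31.38
position: [0.4859, -0.1615, 0.1797]
tool_rot: [3.139, -0.785, 1.601]
force: [-0.0, 1.5, -0.4]
grip_width: 0.0683
finger_force: 0.0
clock: 32.38
position: [0.4846, -0.1584, 0.1777]
tool_rot: [-3.14, -0.004, 1.604]
force: [-0.1, -0.5, 0.3]
grip_width: 0.0512
finger_force: 0.0
at [ 0.4846 -0.1584  0.1777] [-3.14  -0.004  1.604] rotvec [-0.002 -0.004  0.002] | shift after turn cm [-0.59  0.16  7.27] | before turn [-0.62  0.18  7.26]
jaw_handle 0.71 [241.4, 128.3, 30.4, 74.7]
jaw_handle 0.38 [491.7, 0.0, 20.3, 111.5]
housing 0.81 [353.0, 0.0, 105.8, 67.9]
housing 0.69 [85.3, 167.4, 87.6, 80.3]
housing 0.65 [234.0, 0.1, 50.3, 93.2]
[232. -18.] [ 52. 110.]
handle [258.23866378 193.31952201]
```

```bash
python3 -m handwheel '[{"dx":-0.6,"dy":0.17,"dz":3.5,"wx":0,"wy":-0.004,"wz":0,"claw":60},{"dx":0,"dy":0,"dz":3.5,"wx":0,"wy":0,"wz":0,"claw":60},{"dx":0,"dy":0,"dz":3.5,"wx":0,"wy":0,"wz":0,"claw":60},{"dx":0,"dy":0,"dz":3.4,"wx":0,"wy":0,"wz":0,"claw":60},{"dx":0,"dy":0,"dz":0,"wx":0,"wy":0,"wz":0,"claw":0},{"dx":0,"dy":0,"dz":0,"wx":0,"wy":0,"wz":0,"claw":0},{"dx":0,"dy":0,"dz":0,"wx":0,"wy":0,"wz":0,"claw":0},{"dx":0,"dy":0,"dz":0,"wx":0,"wy":0,"wz":0,"claw":0}]' 60
python3 -m handwheel '[{"dx":0.5,"dy":0,"dz":0,"wx":0,"wy":0,"wz":0,"claw":0},{"dx":0.5,"dy":0,"dz":0,"wx":0,"wy":0,"wz":0,"claw":0},{"dx":0.5,"dy":0,"dz":0,"wx":0,"wy":0,"wz":0,"claw":0},{"dx":0.5,"dy":0,"dz":0,"wx":0,"wy":0,"wz":0,"claw":0},{"dx":0.5,"dy":0,"dz":0,"wx":0,"wy":0,"wz":0,"claw":0},{"dx":0.5,"dy":0,"dz":0,"wx":0,"wy":0,"wz":0,"claw":0},{"dx":0.3,"dy":0,"dz":0,"wx":0,"wy":0,"wz":0,"claw":0},{"dx":0,"dy":0,"dz":0,"wx":0,"wy":0,"wz":0,"claw":0}]'
python3 -m handwheel '[{"dx":0.15,"dy":0,"dz":0,"wx":0,"wy":0,"wz":0,"claw":0},{"dx":0.15,"dy":0,"dz":0,"wx":0,"wy":0,"wz":0,"claw":0},{"dx":0,"dy":0,"dz":0,"wx":0,"wy":0,"wz":0,"claw":0},{"dx":0,"dy":0,"dz":0,"wx":0,"wy":0,"wz":0,"claw":0}]'
```

```text
clock: 33.52
position: [0.4865, -0.165, 0.0398]
tool_rot: [-3.141, 0.002, 1.603]
force: [-4.4, 1.6, -5.5]
grip_width: 0.0209
finger_force: 61.4
clock: 34.52
position: [0.4855, -0.1321, 0.0397]
tool_rot: [-3.141, 0.002, 1.603]
force: [-5.5, -0.0, -0.9]
grip_width: 0.0207
finger_force: 61.9
clock: 35.02
position: [0.4855, -0.1295, 0.0397]
tool_rot: [-3.141, 0.003, 1.602]
force: [-4.9, -2.2, -1.8]
grip_width: 0.0207
finger_force: 62.0
```

```bash
python3 -m handwheel '[{"dx":0.15,"dy":0,"dz":0,"wx":0,"wy":0,"wz":0,"claw":0},{"dx":0.15,"dy":0,"dz":0,"wx":0,"wy":0,"wz":0,"claw":0},{"dx":0.15,"dy":0,"dz":0,"wx":0,"wy":0,"wz":0,"claw":0},{"dx":0,"dy":0,"dz":0,"wx":0,"wy":0,"wz":0,"claw":0},{"dx":0,"dy":0,"dz":0,"wx":0,"wy":0,"wz":0,"claw":0}]'
python3 -m handwheel '[{"dx":0.15,"dy":0,"dz":0,"wx":0,"wy":0,"wz":0,"claw":0},{"dx":0.1,"dy":0,"dz":0,"wx":0,"wy":0,"wz":0,"claw":0},{"dx":0,"dy":0,"dz":0,"wx":0,"wy":0,"wz":0,"claw":0}]'
python3 -m handwheel '[{"dx":0.15,"dy":0,"dz":0,"wx":0,"wy":0,"wz":0,"claw":0},{"dx":0,"dy":0,"dz":0,"wx":0,"wy":0,"wz":0,"claw":0}]'
```

```text
clock: 35.65
position: [0.4853, -0.1251, 0.0397]
tool_rot: [-3.141, 0.003, 1.602]
force: [-4.3, -4.4, -0.1]
grip_width: 0.0208
finger_force: 62.0
clock: 36.02
position: [0.4853, -0.1249, 0.0398]
tool_rot: [-3.141, 0.005, 1.601]
force: [-2.6, -18.4, -4.0]
grip_width: 0.0207
finger_force: 61.6
clock: 36.28
position: [0.4853, -0.1248, 0.0398]
tool_rot: [-3.141, 0.007, 1.599]
force: [-0.2, -27.1, -6.2]
grip_width: 0.0209
finger_force: 61.3
```

```bash
python3 -m handwheel '[{"dx":-0.35,"dy":0,"dz":0,"wx":0,"wy":0,"wz":0,"claw":0},{"dx":0,"dy":0,"dz":0,"wx":0,"wy":0,"wz":0,"claw":60},{"dx":0,"dy":0,"dz":0,"wx":0,"wy":0,"wz":0,"claw":60},{"dx":0,"dy":0,"dz":-5,"wx":0,"wy":0,"wz":0,"claw":60},{"dx":0,"dy":0,"dz":-5,"wx":0,"wy":0,"wz":0,"claw":60},{"dx":0,"dy":0,"dz":-5,"wx":0,"wy":0,"wz":0,"claw":60},{"dx":0,"dy":0,"dz":-5,"wx":0,"wy":0,"wz":0,"claw":60},{"dx":0,"dy":0,"dz":0,"wx":0,"wy":0,"wz":0,"claw":60}]'
python3 -m handwheel '[{"dx":0,"dy":0,"dz":0,"wx":0,"wy":0,"wz":0,"claw":60},{"dx":0,"dy":0,"dz":0,"wx":0,"wy":0,"wz":0,"claw":60}]'
python3 - <<'E'
from h import *
f=grab('wrist'); np.savez('w8.npz',**f)
u=proj(f,fw((22.5,.9,100))); print('pred',u)
x,y=int(u[0]-16),max(int(u[1]-16),0); g=f['frame'].mean(2)[y:y+34,x:x+32]
n,l,st,c=cv2.connectedComponentsWithStats((g<130).astype(np.uint8))
for i in range(1,n):
  if st[i,4]>20: p=c[i]+[x,y]; w=at(f,p,.1); print(st[i],p,w,(FR.T@(w-FO)*1000).round(1))
go(np.array([.497,-.333,.2]),tiltR(0,1.666))
cv2.imwrite('pics/w8.png',f['frame'])
E
```

```text
clock: 37.28
position: [0.4873, -0.1235, 0.2427]
tool_rot: [3.136, 0.004, 1.603]
force: [0.0, -0.6, -1.0]
grip_width: 0.0516
finger_force: 0.0
clock: 37.52
position: [0.4851, -0.1234, 0.2382]
tool_rot: [-3.14, 0.001, 1.603]
force: [0.1, -0.9, -0.0]
grip_width: 0.0519
finger_force: 0.0
pred [255.80649558  73.07772653]
[  9   9  14  16 166] [254.70481928  73.47590361] [ 0.4798711  -0.01832621  0.1       ] [ 22.1   1.9 100. ]
at [ 0.4852 -0.1234  0.2383] [-3.140e+00  1.000e-03  1.603e+00] rotvec [-0.002  0.001 -0.063] | shift after turn cm [-20.98  -0.82   3.83] | before turn [-20.99   0.51   3.84]
```

```bash
python3 -m handwheel '[{"dx":0,"dy":0,"dz":0,"wx":0,"wy":0,"wz":-0.063,"claw":60},{"dx":-5.2,"dy":-0.2,"dz":0.4,"wx":0,"wy":0,"wz":0,"claw":60},{"dx":-5.2,"dy":-0.2,"dz":0.4,"wx":0,"wy":0,"wz":0,"claw":60},{"dx":-5.2,"dy":-0.2,"dz":0.4,"wx":0,"wy":0,"wz":0,"claw":60},{"dx":-5.2,"dy":-0.2,"dz":0.4,"wx":0,"wy":0,"wz":0,"claw":60},{"dx":0,"dy":0,"dz":0,"wx":0,"wy":0,"wz":0,"claw":60},{"dx":0,"dy":0,"dz":0,"wx":0,"wy":0,"wz":0,"claw":60},{"dx":0,"dy":0,"dz":0,"wx":0,"wy":0,"wz":0,"claw":60}]' 80
python3 - <<'E'
from h import *
f=grab('wrist'); np.savez('w9.npz',**f)
hsv=cv2.cvtColor(f['frame'],cv2.COLOR_BGR2HSV); m=((hsv[...,0]>8)&(hsv[...,0]<28)&(hsv[...,1]>140)).astype(np.uint8)
n,l,st,c=cv2.connectedComponentsWithStats(m)
for i in range(1,n):
  if st[i,4]>20: print(st[i],at(f,c[i],.113).round(4), 'bbox ctr',at(f,st[i,:2]+st[i,2:4]/2-.5,.113).round(4))
go(np.array([.497,-.332,.064]),tiltR(0,1.666))
E
```

```text
clock: 38.58
position: [0.4976, -0.3301, 0.2234]
tool_rot: [-3.141, 0.001, 1.668]
force: [-0.2, 0.6, -0.0]
grip_width: 0.0514
finger_force: 0.0
[245 180  21  20 276] [ 0.4963 -0.3304  0.113 ] bbox ctr [ 0.4962 -0.3306  0.113 ]
[487 313  25  58 660] [ 0.8367 -0.5121  0.113 ] bbox ctr [ 0.8279 -0.5039  0.113 ]
at [ 0.4976 -0.3303  0.2235] [-3.141e+00  1.000e-03  1.668e+00] rotvec [-0.001  0.001  0.002] | shift after turn cm [-0.16 -0.08 15.95] | before turn [-0.14 -0.06 15.95]
```

```bash
python3 -m handwheel '[{"dx":-0.05,"dy":-0.1,"dz":5.3,"wx":0,"wy":0,"wz":0,"claw":60},{"dx":0,"dy":0,"dz":5.3,"wx":0,"wy":0,"wz":0,"claw":60},{"dx":0,"dy":0,"dz":5.3,"wx":0,"wy":0,"wz":0,"claw":60},{"dx":0,"dy":0,"dz":0,"wx":0,"wy":0,"wz":0,"claw":60},{"dx":0,"dy":0,"dz":0,"wx":0,"wy":0,"wz":0,"claw":0},{"dx":0,"dy":0,"dz":0,"wx":0,"wy":0,"wz":0,"claw":0},{"dx":0,"dy":0,"dz":0,"wx":0,"wy":0,"wz":0,"claw":0},{"dx":0,"dy":0,"dz":0,"wx":0,"wy":0,"wz":0,"claw":0}]' 80
python3 -m handwheel '[{"dx":0,"dy":0,"dz":-5,"wx":0,"wy":0,"wz":0,"claw":0},{"dx":0,"dy":0,"dz":-5,"wx":0,"wy":0,"wz":0,"claw":0},{"dx":0,"dy":0,"dz":-4.5,"wx":0,"wy":0,"wz":0,"claw":0},{"dx":0,"dy":0,"dz":0,"wx":0,"wy":0,"wz":0,"claw":0},{"dx":0,"dy":0,"dz":0,"wx":0,"wy":0,"wz":0,"claw":0}]'
python3 - <<'E'
from h import *
go(np.array([.4802,-.0186,.2]),tiltR(0,1.666))
E
```

```text
clock: 39.62
position: [0.4977, -0.3326, 0.067]
tool_rot: [3.139, 0.003, 1.666]
force: [0.3, 2.0, 6.7]
grip_width: 0.0232
finger_force: 77.9
clock: 40.25
position: [0.4961, -0.3322, 0.21]
tool_rot: [-3.141, 0.002, 1.666]
force: [-0.7, -0.2, -1.6]
grip_width: 0.0227
finger_force: 79.0
at [ 0.4961 -0.3322  0.21  ] [-3.141e+00  2.000e-03  1.666e+00] rotvec [-0.     0.002 -0.   ] | shift after turn cm [31.36  1.39  1.  ] | before turn [31.37  1.39  0.93]
```

```bash
python3 -m handwheel '[{"dx":5.2,"dy":0.23,"dz":0,"wx":0,"wy":0,"wz":0,"claw":0},{"dx":5.2,"dy":0.23,"dz":0,"wx":0,"wy":0,"wz":0,"claw":0},{"dx":5.2,"dy":0.23,"dz":0,"wx":0,"wy":0,"wz":0,"claw":0},{"dx":5.2,"dy":0.23,"dz":0,"wx":0,"wy":0,"wz":0,"claw":0},{"dx":5.2,"dy":0.23,"dz":0,"wx":0,"wy":0,"wz":0,"claw":0},{"dx":5.2,"dy":0.23,"dz":0,"wx":0,"wy":0,"wz":0,"claw":0},{"dx":0,"dy":0,"dz":0,"wx":0,"wy":0,"wz":0,"claw":0},{"dx":0,"dy":0,"dz":0,"wx":0,"wy":0,"wz":0,"claw":0}]'
python3 -m handwheel '[{"dx":0,"dy":0,"dz":0,"wx":0,"wy":0,"wz":0,"claw":0},{"dx":0,"dy":0,"dz":2,"wx":0,"wy":0,"wz":0,"claw":0},{"dx":0,"dy":0,"dz":2,"wx":0,"wy":0,"wz":0,"claw":0},{"dx":0,"dy":0,"dz":0,"wx":0,"wy":0,"wz":0,"claw":0},{"dx":0,"dy":0,"dz":0,"wx":0,"wy":0,"wz":0,"claw":0}]'
python3 - <<'E'
from h import *
W=grab('wrist');D=grab('side');S=grab('scene')
p=monitor.observe()['position']; tip=p+[0,.0015,-.06]
c=[]
for f,h in((W,60),(D,30),(S,30)):
    u=proj(f,tip); q=proj(f,[.4802,-.0183,.1]); print(u.round(1),q.round(1)); x,y=int(u[0])-h,int(u[1])-h; c.append(cv2.resize(f['frame'][y:y+2*h,x:x+2*h],(266,266),interpolation=cv2.INTER_CUBIC))
cv2.imwrite('pics/t2.png',np.hstack(c)); print(p)
E
```

```text
clock: 41.25
position: [0.4801, -0.0205, 0.2085]
tool_rot: [-3.14, 0.001, 1.666]
force: [-0.0, -0.1, -1.7]
grip_width: 0.0231
finger_force: 78.9
clock: 41.88
position: [0.4807, -0.0205, 0.1695]
tool_rot: [-3.141, 0.001, 1.665]
force: [0.4, 0.1, -0.3]
grip_width: 0.0231
finger_force: 78.9
[256.9 206.6] [256.2 201.6]
[218.4 184.6] [218.2 187.3]
[250.  156.8] [250.2 158.8]
[ 0.48074173 -0.02033181  0.16965789]
```

View pics/t2.png

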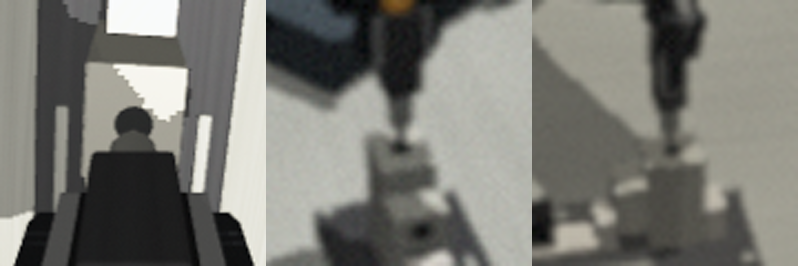

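Side and scene views show the tip directly over the end spot at crop (402,147) and (672,148). I press it.

```bash
python3 -m handwheel '[{"dx":0,"dy":0,"dz":0.5,"wx":0,"wy":0,"wz":0,"claw":0},{"dx":0,"dy":0,"dz":0.4,"wx":0,"wy":0,"wz":0,"claw":0},{"dx":0,"dy":0,"dz":0.2,"wx":0,"wy":0,"wz":0,"claw":0},{"dx":0,"dy":0,"dz":0,"wx":0,"wy":0,"wz":0,"claw":0}]'
python3 -m handwheel '[{"dx":0,"dy":0,"dz":0.2,"wx":0,"wy":0,"wz":0,"claw":0},{"dx":0,"dy":0,"dz":0.2,"wx":0,"wy":0,"wz":0,"claw":0},{"dx":0,"dy":0,"dz":0.2,"wx":0,"wy":0,"wz":0,"claw":0},{"dx":0,"dy":0,"dz":0,"wx":0,"wy":0,"wz":0,"claw":0}]'
python3 -m handwheel '[{"dx":0,"dy":0,"dz":0.15,"wx":0,"wy":0,"wz":0,"claw":0},{"dx":0,"dy":0,"dz":0,"wx":0,"wy":0,"wz":0,"claw":0}]'
```

```text
clock: 42.52
position: [0.4806, -0.0201, 0.1581]
tool_rot: [-3.141, 0.001, 1.666]
force: [-1.4, -1.1, 6.9]
grip_width: 0.0231
finger_force: 80.1
clock: 43.02
position: [0.4806, -0.0202, 0.1522]
tool_rot: [-3.141, 0.002, 1.666]
force: [-1.9, -0.2, 9.4]
grip_width: 0.0231
finger_force: 80.2
clock: 43.28
position: [0.4806, -0.0202, 0.1507]
tool_rot: [-3.141, 0.002, 1.666]
force: [-2.1, -1.4, 9.7]
grip_width: 0.0229
finger_force: 80.2
```

```bash
python3 -m handwheel '[{"dx":0,"dy":0,"dz":0.12,"wx":0,"wy":0,"wz":0,"claw":0},{"dx":0,"dy":0,"dz":0,"wx":0,"wy":0,"wz":0,"claw":0}]'
python3 -m handwheel '[{"dx":0,"dy":0,"dz":-3,"wx":0,"wy":0,"wz":0,"claw":0},{"dx":0,"dy":0,"dz":-3,"wx":0,"wy":0,"wz":0,"claw":0},{"dx":-5.2,"dy":-0.22,"dz":0,"wx":0,"wy":0,"wz":0,"claw":0},{"dx":-5.2,"dy":-0.22,"dz":0,"wx":0,"wy":0,"wz":0,"claw":0},{"dx":-5.2,"dy":-0.22,"dz":0,"wx":0,"wy":0,"wz":0,"claw":0},{"dx":-5.2,"dy":-0.22,"dz":0,"wx":0,"wy":0,"wz":0,"claw":0},{"dx":-5.2,"dy":-0.22,"dz":0,"wx":0,"wy":0,"wz":0,"claw":0},{"dx":-5.2,"dy":-0.22,"dz":0,"wx":0,"wy":0,"wz":0,"claw":0}]'
python3 -m handwheel '[{"dx":0,"dy":0,"dz":4,"wx":0,"wy":0,"wz":0,"claw":0},{"dx":0,"dy":0,"dz":4,"wx":0,"wy":0,"wz":0,"claw":0},{"dx":0,"dy":0,"dz":0,"wx":0,"wy":0,"wz":0,"claw":0},{"dx":0,"dy":0,"dz":0,"wx":0,"wy":0,"wz":0,"claw":0}]'
python3 - <<'E'
from h import *
go(np.array([.497,-.3325,.067]),tiltR(0,1.666))
E
```

```text
clock: 43.52
position: [0.4808, -0.0201, 0.1498]
tool_rot: [3.142, 0.002, 1.666]
force: [-2.5, -1.2, 14.1]
grip_width: 0.0233
finger_force: 81.3
clock: 44.52
position: [0.4967, -0.3337, 0.2095]
tool_rot: [-3.141, 0.001, 1.666]
force: [0.4, 0.7, -1.1]
grip_width: 0.0232
finger_force: 79.1
clock: 45.02
position: [0.4976, -0.3321, 0.1311]
tool_rot: [3.141, 0.002, 1.666]
force: [0.6, -0.5, -0.7]
grip_width: 0.0231
finger_force: 78.9
at [ 0.4976 -0.3321  0.1311] [3.141e+00 2.000e-03 1.666e+00] rotvec [0.    0.002 0.   ] | shift after turn cm [-0.04 -0.07  6.41] | before turn [-0.03 -0.07  6.41]
```

```bash
python3 -m handwheel '[{"dx":0,"dy":-0.07,"dz":3,"wx":0,"wy":0,"wz":0,"claw":0},{"dx":0,"dy":0,"dz":2.5,"wx":0,"wy":0,"wz":0,"claw":0},{"dx":0,"dy":0,"dz":0.8,"wx":0,"wy":0,"wz":0,"claw":0},{"dx":0,"dy":0,"dz":0,"wx":0,"wy":0,"wz":0,"claw":0},{"dx":0,"dy":0,"dz":0,"wx":0,"wy":0,"wz":0,"claw":0}]'
python3 -m handwheel '[{"dx":0,"dy":0,"dz":0,"wx":0,"wy":0,"wz":0,"claw":60},{"dx":0,"dy":0,"dz":0,"wx":0,"wy":0,"wz":0,"claw":60},{"dx":0,"dy":0,"dz":0,"wx":0,"wy":0,"wz":0,"claw":60},{"dx":0,"dy":0,"dz":-4.5,"wx":0,"wy":0,"wz":0,"claw":60},{"dx":0,"dy":0,"dz":-5,"wx":0,"wy":0,"wz":0,"claw":60},{"dx":0,"dy":0,"dz":-5,"wx":0,"wy":0,"wz":0,"claw":60},{"dx":0,"dy":0,"dz":0,"wx":0,"wy":0,"wz":0.063,"claw":60},{"dx":0,"dy":0,"dz":0,"wx":0,"wy":0,"wz":0,"claw":60}]' 60
python3 - <<'E'
from h import *
f=grab('wrist','w10.png')
hsv=cv2.cvtColor(f['frame'],cv2.COLOR_BGR2HSV); m=((hsv[...,0]>8)&(hsv[...,0]<28)&(hsv[...,1]>140)).astype(np.uint8)
n,l,st,c=cv2.connectedComponentsWithStats(m)
for i in range(1,n):
  if st[i,4]>40: print(st[i],at(f,c[i],.113).round(4))
go(fw((-84,0,40)),tiltR(0))
E
```

```text
clock: 45.65
position: [0.4968, -0.3325, 0.0681]
tool_rot: [3.141, 0.002, 1.666]
force: [0.4, -0.5, -1.4]
grip_width: 0.0229
finger_force: 79.1
clock: 46.65
position: [0.4962, -0.3321, 0.212]
tool_rot: [-3.141, 0.002, 1.603]
force: [0.2, 0.1, -0.5]
grip_width: 0.0512
finger_force: 0.0
[246 181  22  21 300] [ 0.4962 -0.3302  0.113 ]
[497 337  15  42 347] [ 0.8258 -0.55    0.113 ]
at [ 0.496  -0.3319  0.2115] [-3.140e+00  1.000e-03  1.604e+00] rotvec [-0.001  0.001  0.002] | shift after turn cm [20.78 -0.44 17.15] | before turn [20.8  -0.37 17.12]
```

```bash
python3 -m handwheel '[{"dx":5.2,"dy":-0.11,"dz":0,"wx":0,"wy":0,"wz":0,"claw":60},{"dx":5.2,"dy":-0.11,"dz":0,"wx":0,"wy":0,"wz":0,"claw":60},{"dx":5.2,"dy":-0.11,"dz":0,"wx":0,"wy":0,"wz":0,"claw":60},{"dx":5.1,"dy":-0.11,"dz":0,"wx":0,"wy":0,"wz":0,"claw":60},{"dx":0,"dy":0,"dz":5,"wx":0,"wy":0,"wz":0,"claw":60},{"dx":0,"dy":0,"dz":5,"wx":0,"wy":0,"wz":0,"claw":60},{"dx":0,"dy":0,"dz":0,"wx":0,"wy":0,"wz":0,"claw":60},{"dx":0,"dy":0,"dz":0,"wx":0,"wy":0,"wz":0,"claw":60}]' 60
python3 - <<'E'
from h import *
go(fw((-84,0,40)),tiltR(0))
E
```

```text
clock: 47.7
position: [0.4858, -0.1252, 0.1127]
tool_rot: [3.142, 0.001, 1.604]
force: [0.4, 0.2, 0.5]
grip_width: 0.0512
finger_force: 0.0
at [ 0.4858 -0.1252  0.1127] [3.142e+00 1.000e-03 1.604e+00] rotvec [0.    0.001 0.002] | shift after turn cm [ 0.09 -0.06  7.27] | before turn [ 0.1  -0.06  7.27]
```

```bash
python3 -m handwheel '[{"dx":0.05,"dy":-0.06,"dz":3.7,"wx":0,"wy":0,"wz":0,"claw":60},{"dx":0,"dy":0,"dz":3.5,"wx":0,"wy":0,"wz":0,"claw":60},{"dx":0,"dy":0,"dz":0,"wx":0,"wy":0,"wz":0,"claw":0},{"dx":0,"dy":0,"dz":0,"wx":0,"wy":0,"wz":0,"claw":0},{"dx":0,"dy":0,"dz":0,"wx":0,"wy":0,"wz":0,"claw":0},{"dx":0,"dy":0,"dz":0,"wx":0,"wy":0,"wz":0,"claw":0},{"dx":-0.5,"dy":0,"dz":0,"wx":0,"wy":0,"wz":0,"claw":0},{"dx":-0.5,"dy":0,"dz":0,"wx":0,"wy":0,"wz":0,"claw":0}]' 60
python3 -m handwheel '[{"dx":-0.6,"dy":0,"dz":0,"wx":0,"wy":0,"wz":0,"claw":0},{"dx":-0.6,"dy":0,"dz":0,"wx":0,"wy":0,"wz":0,"claw":0},{"dx":-0.6,"dy":0,"dz":0,"wx":0,"wy":0,"wz":0,"claw":0},{"dx":-0.6,"dy":0,"dz":0,"wx":0,"wy":0,"wz":0,"claw":0},{"dx":-0.4,"dy":0,"dz":0,"wx":0,"wy":0,"wz":0,"claw":0},{"dx":0,"dy":0,"dz":0,"wx":0,"wy":0,"wz":0,"claw":0},{"dx":0,"dy":0,"dz":0,"wx":0,"wy":0,"wz":0,"claw":60},{"dx":0,"dy":0,"dz":0,"wx":0,"wy":0,"wz":0,"claw":60}]'
python3 -m handwheel '[{"dx":0,"dy":0,"dz":-5,"wx":0,"wy":0,"wz":0,"claw":80},{"dx":0,"dy":0,"dz":-5,"wx":0,"wy":0,"wz":0,"claw":80},{"dx":0,"dy":0,"dz":-5,"wx":0,"wy":0,"wz":0,"claw":80},{"dx":5,"dy":0,"dz":-5,"wx":0,"wy":0,"wz":0,"claw":80},{"dx":5,"dy":0,"dz":0,"wx":0,"wy":0,"wz":0,"claw":80},{"dx":0,"dy":0,"dz":0,"wx":0,"wy":0,"wz":0,"claw":80},{"dx":0,"dy":0,"dz":0,"wx":0,"wy":0,"wz":0,"claw":80},{"dx":0,"dy":0,"dz":0,"wx":0,"wy":0,"wz":0,"claw":80}]'
python3 - <<'E'
from h import *
f=grab('wrist','w11.png'); np.savez('w11.npz',**f)
u=proj(f,fw((22.5,.9,100))); print('pred',u)
x,y=int(u[0]-20),max(int(u[1]-20),0); g=f['frame'].mean(2)[y:y+40,x:x+40]
n,l,st,c=cv2.connectedComponentsWithStats((g<130).astype(np.uint8))
for i in range(1,n):
  if 20<st[i,4]<600: p=c[i]+[x,y]; w=at(f,p,.1); print(st[i],p,w,(FR.T@(w-FO)*1000).round(1))
go(fw((22.5,1,80)),tiltR(0))
for d in optics.masks_of('jaw_handle','wrist')[:2]: print(d['p'],d['rect'],proj(f,fw((-124,0,60))))
E
```

```text
clock: 48.7
position: [0.4856, -0.135, 0.0413]
tool_rot: [3.14, 0.002, 1.603]
force: [-4.2, 3.9, 12.7]
grip_width: 0.0205
finger_force: 61.0
clock: 49.7
position: [0.4862, -0.1633, 0.0403]
tool_rot: [3.141, 0.002, 1.603]
force: [0.1, -0.2, -0.5]
grip_width: 0.0511
finger_force: 0.0
clock: 50.7
position: [0.4827, -0.0695, 0.2334]
tool_rot: [-3.141, 0.001, 1.602]
force: [-0.2, -0.4, 0.2]
grip_width: 0.068
finger_force: 0.0
pred [256.2757899  131.47199491]
[38  0  2 40 53] [274.75471698 133.81132075] [ 0.49897453 -0.01962368  0.1       ] [ 20.2 -17.1 100. ]
[ 0 13  2 27 28] [236.03571429 137.46428571] [ 0.46126931 -0.02431726  0.1       ] [ 16.7  20.7 100. ]
[ 13  14  13  15 149] [255.14765101 131.87919463] [ 0.47980856 -0.01836436  0.1       ] [ 22.1   2.  100. ]
at [ 0.4827 -0.0694  0.2334] [-3.141e+00  1.000e-03  1.602e+00] rotvec [-0.001  0.001 -0.001] | shift after turn cm [ 5.15 -0.03 15.34] | before turn [ 5.17 -0.02 15.33]
0.81 [242.1, 192.4, 28.0, 60.2] [257.02447072 245.6309387 ]
0.74 [236.6, 106.2, 36.3, 67.2] [257.02447072 245.6309387 ]
```

Housing still upright, with its spot found at (255,132) as predicted. I grasp it from above.

```bash
python3 -m handwheel '[{"dx":4.5,"dy":-0.03,"dz":0,"wx":0,"wy":0,"wz":0,"claw":80},{"dx":0,"dy":0,"dz":5,"wx":0,"wy":0,"wz":0,"claw":80},{"dx":0,"dy":0,"dz":5,"wx":0,"wy":0,"wz":0,"claw":80},{"dx":0,"dy":0,"dz":4,"wx":0,"wy":0,"wz":0,"claw":80},{"dx":0,"dy":0,"dz":3.8,"wx":0,"wy":0,"wz":0,"claw":80},{"dx":0,"dy":0,"dz":0,"wx":0,"wy":0,"wz":0,"claw":80},{"dx":0,"dy":0,"dz":0,"wx":0,"wy":0,"wz":0,"claw":80}]' 60
python3 -m handwheel '[{"dx":0,"dy":0,"dz":0,"wx":0,"wy":0,"wz":0,"claw":0},{"dx":0,"dy":0,"dz":0,"wx":0,"wy":0,"wz":0,"claw":0},{"dx":0,"dy":0,"dz":0,"wx":0,"wy":0,"wz":0,"claw":0},{"dx":0,"dy":0,"dz":0,"wx":0,"wy":0,"wz":0,"claw":0}]'
python3 -m handwheel '[{"dx":0,"dy":0,"dz":-5,"wx":0,"wy":0,"wz":0,"claw":0},{"dx":0,"dy":0,"dz":-5,"wx":0,"wy":0,"wz":0,"claw":0},{"dx":0,"dy":0,"dz":-5,"wx":0,"wy":0,"wz":0,"claw":0},{"dx":0,"dy":0,"dz":-5,"wx":0,"wy":0,"wz":0,"claw":0},{"dx":0,"dy":0,"dz":-3,"wx":0,"wy":0,"wz":0,"claw":0}]'
python3 -m handwheel '[{"dx":5,"dy":0.4,"dz":0,"wx":0,"wy":0,"wz":0,"claw":0},{"dx":5,"dy":0.4,"dz":0,"wx":0,"wy":0,"wz":0,"claw":0},{"dx":0,"dy":0,"dz":0,"wx":0,"wy":0,"wz":-0.15,"claw":0},{"dx":0,"dy":0,"dz":0,"wx":0,"wy":0,"wz":-0.15,"claw":0},{"dx":0,"dy":0,"dz":0,"wx":0,"wy":0,"wz":-0.15,"claw":0},{"dx":0,"dy":0,"dz":0,"wx":0,"wy":0,"wz":-0.15,"claw":0},{"dx":0,"dy":0,"dz":0,"wx":0,"wy":0,"wz":0,"claw":0},{"dx":0,"dy":0,"dz":0,"wx":0,"wy":0,"wz":0,"claw":0}]'
python3 - <<'E'
from h import *
f=grab('wrist','w12.png'); np.savez('w12.npz',**f)
for n in('tray','rack','aux1'):
  for d in optics.masks_of(n,'wrist')[:2]: print(n,round(d['p'],2),d['rect'])
E
```

```text
clock: 51.68
position: [0.4815, -0.0238, 0.0566]
tool_rot: [3.141, 0.001, 1.603]
force: [-0.4, 0.2, 0.5]
grip_width: 0.0686
finger_force: 0.0
clock: 52.18
position: [0.4815, -0.0241, 0.0566]
tool_rot: [3.141, 0.002, 1.603]
force: [-2.6, -1.3, 12.9]
grip_width: 0.0353
finger_force: 58.2
clock: 52.8
position: [0.4812, -0.0235, 0.2883]
tool_rot: [3.14, 0.002, 1.603]
force: [0.4, 0.3, -1.6]
grip_width: 0.0352
finger_force: 61.8
clock: 53.8
position: [0.4858, 0.0765, 0.2855]
tool_rot: [-3.14, 0.001, 2.199]
force: [0.9, 0.1, -1.3]
grip_width: 0.0356
finger_force: 61.8
tray 0.85 [289.9, 1.1, 178.7, 92.3]
rack 0.85 [288.0, 0.0, 224.0, 108.9]
```

```bash
python3 -m handwheel '[{"dx":4.4,"dy":3.8,"dz":0,"wx":0,"wy":0,"wz":0,"claw":0},{"dx":4.4,"dy":3.8,"dz":0,"wx":0,"wy":0,"wz":0,"claw":0},{"dx":4.4,"dy":3.8,"dz":0,"wx":0,"wy":0,"wz":0,"claw":0},{"dx":0,"dy":0,"dz":0,"wx":0,"wy":0,"wz":0,"claw":0},{"dx":0,"dy":0,"dz":0,"wx":0,"wy":0,"wz":0,"claw":0}]'
python3 - <<'E'
from h import *
f=grab('wrist','w13.png'); np.savez('w13.npz',**f)
for d in optics.masks_of('aux1','wrist')[:2]: print(round(d['p'],2),d['rect'])
E
```

```text
clock: 54.62
position: [0.4997, 0.2505, 0.2849]
tool_rot: [-3.14, 0.001, 2.203]
force: [0.1, 1.0, -0.9]
grip_width: 0.0353
finger_force: 61.8
```

View pics/w13.png

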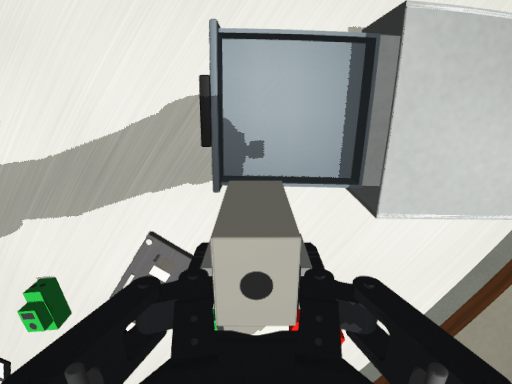

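The tray is empty and out, with its front panel from (211,20) to (216,190). The push lip is at (205,111) and the rack's front top edge runs from (406,2) to (377,216). No aux block is in view here.

Run:
```python
from h import *
f=dict(np.load('w13.npz')); f={k:(v if v.ndim else float(v)) for k,v in f.items()}
A=lambda x,y,z:at(f,(x,y),z)[:2]*1000
lip=[A(200,75,.06),A(201,147,.06)]; print('lip',lip,np.linalg.norm(lip[1]-lip[0]),np.mean(lip,0))
pan=[A(210,21,.062),A(214,190,.062)]; print('panel',pan,np.linalg.norm(pan[1]-pan[0]),np.mean(pan,0))
ra=[A(406,2,.125),A(377,216,.125)]; print('rack',ra,np.linalg.norm(ra[1]-ra[0]),np.mean(ra,0))
for n,q in(('lip',lip),('pan',pan),('rack',ra)):
    d=q[0]-q[1]; print(n,'x-axis yaw',np.degrees(np.arctan2(d[1],d[0]))-90)
side=[A(222,32,.05),A(378,37,.05)]; d=side[1]-side[0]; print('side yaw',np.degrees(np.arctan2(d[1],d[0])))
side=[A(222,184,.05),A(355,186,.05)]; d=side[1]-side[0]; print('side yaw',np.degrees(np.arctan2(d[1],d[0])))
yaw=np.radians(36); u=np.array([np.cos(yaw),np.sin(yaw)])
print('floor est',np.mean(lip,0)+121.5*u, 'open est',(np.mean(ra,0)-np.mean(lip,0))@u)
```

```text
lip [array([377.25195455, 299.59168285]), array([427.19856586, 225.47428817])] 89.3759037756437 [402.22526021 262.53298551]
panel [array([353.73335085, 357.10492983]), array([473.95994027, 186.76792576])] 208.49251247784653 [413.84664556 271.93642779]
rack [array([513.16544171, 479.43365587]), array([643.63661799, 295.74374878])] 225.31025233572925 [578.40102985 387.58870232]
lip x-axis yaw 33.9754448133033
pan x-axis yaw 35.215056939720114
rack x-axis yaw 35.38539764216084
side yaw 35.20938456041738
side yaw 35.36072126048524
floor est [500.52082502 333.94889366] open est 216.0350976976838
```

```bash
cat >> h.py <<'E'
TY=np.radians(35.3); TO=np.array([.5013,.3327,0]); TR=Ro.from_euler('z',TY).as_matrix()
def tw(p): return TO+TR@(np.array(p,float)/1000)
E
python3 - <<'E'
from h import *
go(tw((0,40,150)),tiltR(0,TY+np.pi/2))
E
```

```text
at [0.5001 0.2493 0.2851] [-3.140e+00  1.000e-03  2.201e+00] rotvec [-0.002  0.001  0.014] | shift after turn cm [10.74  4.91 13.51] | before turn [10.69  5.09 13.48]
```

```bash
python3 -m handwheel '[{"dx":0,"dy":0,"dz":0,"wx":0,"wy":0,"wz":0.014,"claw":0},{"dx":5.4,"dy":2.4,"dz":0,"wx":0,"wy":0,"wz":0,"claw":0},{"dx":5.3,"dy":2.5,"dz":0,"wx":0,"wy":0,"wz":0,"claw":0},{"dx":0,"dy":0,"dz":4.5,"wx":0,"wy":0,"wz":0,"claw":0},{"dx":0,"dy":0,"dz":4.5,"wx":0,"wy":0,"wz":0,"claw":0},{"dx":0,"dy":0,"dz":4.5,"wx":0,"wy":0,"wz":0,"claw":0},{"dx":0,"dy":0,"dz":0,"wx":0,"wy":0,"wz":0,"claw":0},{"dx":0,"dy":0,"dz":0,"wx":0,"wy":0,"wz":0,"claw":0}]'
python3 - <<'E'
from h import *
go(tw((0,40,57)),tiltR(0,TY+np.pi/2))
E
```

```text
clock: 55.72
position: [0.4783, 0.3663, 0.1518]
tool_rot: [3.141, 0.0, 2.188]
force: [1.1, 0.8, -1.6]
grip_width: 0.0354
finger_force: 61.6
at [0.4783 0.3663 0.1518] [3.141 0.    2.188] rotvec [0.    0.    0.001] | shift after turn cm [-0.07 -0.07  9.48] | before turn [-0.07 -0.07  9.48]
```

```bash
python3 -m handwheel '[{"dx":-0.07,"dy":-0.07,"dz":4,"wx":0,"wy":0,"wz":0,"claw":0},{"dx":0,"dy":0,"dz":3,"wx":0,"wy":0,"wz":0,"claw":0},{"dx":0,"dy":0,"dz":2,"wx":0,"wy":0,"wz":0,"claw":0},{"dx":0,"dy":0,"dz":0.3,"wx":0,"wy":0,"wz":0,"claw":0},{"dx":0,"dy":0,"dz":0,"wx":0,"wy":0,"wz":0,"claw":0},{"dx":0,"dy":0,"dz":0,"wx":0,"wy":0,"wz":0,"claw":0}]'
python3 -m handwheel '[{"dx":0,"dy":0,"dz":0.1,"wx":0,"wy":0,"wz":0,"claw":0},{"dx":0,"dy":0,"dz":0,"wx":0,"wy":0,"wz":0,"claw":0}]'
```

```text
clock: 56.48
position: [0.478, 0.3652, 0.0581]
tool_rot: [3.141, 0.001, 2.189]
force: [0.2, -0.4, -2.4]
grip_width: 0.0353
finger_force: 61.8
clock: 56.72
position: [0.4776, 0.3649, 0.0562]
tool_rot: [-3.141, 0.001, 2.189]
force: [-0.5, -0.4, -2.2]
grip_width: 0.0354
finger_force: 61.8
```

```bash
python3 -m handwheel '[{"dx":0,"dy":0,"dz":0.1,"wx":0,"wy":0,"wz":0,"claw":0},{"dx":0,"dy":0,"dz":0,"wx":0,"wy":0,"wz":0,"claw":0}]'
python3 -m handwheel '[{"dx":0,"dy":0,"dz":0,"wx":0,"wy":0,"wz":0,"claw":75},{"dx":0,"dy":0,"dz":0,"wx":0,"wy":0,"wz":0,"claw":75},{"dx":0,"dy":0,"dz":0,"wx":0,"wy":0,"wz":0,"claw":75},{"dx":0,"dy":0,"dz":-4,"wx":0,"wy":0,"wz":0,"claw":75},{"dx":0,"dy":0,"dz":-5,"wx":0,"wy":0,"wz":0,"claw":75},{"dx":0,"dy":0,"dz":-5,"wx":0,"wy":0,"wz":0,"claw":75},{"dx":0,"dy":0,"dz":-5,"wx":0,"wy":0,"wz":0,"claw":75},{"dx":0,"dy":0,"dz":0,"wx":0,"wy":0,"wz":0,"claw":75}]'
python3 - <<'E'
from h import *
f=grab('wrist','w14.png')
P=np.array([proj(f,tw((x,y,z))) for x in(-18,18) for y,z in((69,99),(24,99),(69,14),(24,14),(-1,79),(-1,34))]);print(P.min(0).round(),(P.max(0)-P.min(0)).round())
for d in optics.masks_of('housing','wrist')[:2]: print(round(d['p'],2),d['rect'])
S=grab('scene')
for d in optics.masks_of('aux1','scene')[:4]:
    r=d['rect']; print('aux scene',round(d['p'],2),r,at(S,(r[0]+r[2]/2,r[1]+r[3]/2),.009).round(3))
D=grab('side')
for d in optics.masks_of('aux1','side')[:4]:
    r=d['rect']; print('aux side',round(d['p'],2),r,at(D,(r[0]+r[2]/2,r[1]+r[3]/2),.009).round(3))
go(np.array([.6,-.165,.25]),tiltR(0,np.radians(90)))
E
```

```text
clock: 56.98
position: [0.478, 0.3652, 0.0557]
tool_rot: [3.142, 0.001, 2.189]
force: [0.5, -1.7, 6.7]
grip_width: 0.0354
finger_force: 62.7
clock: 57.98
position: [0.4783, 0.3662, 0.2486]
tool_rot: [3.138, 0.001, 2.189]
force: [0.6, 0.5, -0.4]
grip_width: 0.064
finger_force: 0.0
[238. 142.] [34. 66.]
0.71 [235.2, 143.4, 39.1, 67.2]
aux scene 0.49 [217.1, 208.7, 14.5, 18.6] [ 0.653 -0.129  0.009]
aux scene 0.46 [341.4, 143.1, 24.9, 30.0] [0.429 0.386 0.009]
aux side 0.72 [274.3, 221.4, 19.7, 11.3] [ 0.643 -0.136  0.009]
at [0.4773 0.3648 0.244 ] [-3.139e+00  1.000e-03  2.189e+00] rotvec [-0.003  0.002  0.618] | shift after turn cm [-52.98  12.27  -0.6 ] | before turn [-50.29 -20.72  -0.51]
```

The housing stands in the tray where predicted. The aux block has been knocked to about (0.648, -0.133), so I go and measure it again.

```bash
python3 -m handwheel '[{"dx":0,"dy":0,"dz":0,"wx":0,"wy":0,"wz":0.155,"claw":90},{"dx":0,"dy":0,"dz":0,"wx":0,"wy":0,"wz":0.155,"claw":90},{"dx":0,"dy":0,"dz":0,"wx":0,"wy":0,"wz":0.155,"claw":90},{"dx":0,"dy":0,"dz":0,"wx":0,"wy":0,"wz":0.153,"claw":90},{"dx":-5.5,"dy":1.9,"dz":0,"wx":0,"wy":0,"wz":0,"claw":90},{"dx":-5.5,"dy":1.9,"dz":0,"wx":0,"wy":0,"wz":0,"claw":90},{"dx":-5.5,"dy":1.9,"dz":0,"wx":0,"wy":0,"wz":0,"claw":90},{"dx":-5.5,"dy":1.9,"dz":0,"wx":0,"wy":0,"wz":0,"claw":90}]' 40
python3 -m handwheel '[{"dx":-5.5,"dy":1.9,"dz":0,"wx":0,"wy":0,"wz":0,"claw":90},{"dx":-5.5,"dy":1.9,"dz":0,"wx":0,"wy":0,"wz":0,"claw":90},{"dx":-5.5,"dy":1.9,"dz":0,"wx":0,"wy":0,"wz":0,"claw":90},{"dx":-5.5,"dy":1.9,"dz":0,"wx":0,"wy":0,"wz":0,"claw":90},{"dx":-5.8,"dy":1.9,"dz":0,"wx":0,"wy":0,"wz":0,"claw":90},{"dx":0,"dy":0,"dz":2,"wx":0,"wy":0,"wz":0,"claw":90},{"dx":0,"dy":0,"dz":0,"wx":0,"wy":0,"wz":0,"claw":90},{"dx":0,"dy":0,"dz":0,"wx":0,"wy":0,"wz":0,"claw":90}]'
python3 -m handwheel '[{"dx":0,"dy":0,"dz":0,"wx":0,"wy":0,"wz":0,"claw":90}]'
python3 - <<'E'
from h import *
f=grab('wrist','w15.png'); np.savez('w15.npz',**f)
for d in optics.masks_of('aux1','wrist')[:3]:
    c,_=cv2.findContours(d['region'].astype(np.uint8),0,1); c=max(c,key=len)[:,0]
    P=np.array([at(f,p,.018)[:2] for p in c],np.float32); r=cv2.minAreaRect(P*1000); print(round(d['p'],2),d['rect'],np.round(r[0],1),np.round(r[1],1),round(r[2],1))
go(np.array([.648,-.133,.2]),tiltR(0,np.pi/2))
cv2.imwrite('pics/w15z.png',cv2.resize(f['frame'][110:300,150:360],None,fx=3.5,fy=3.1,interpolation=cv2.INTER_CUBIC))
E
```

```text
clock: 59.28
position: [0.5538, 0.1432, 0.2447]
tool_rot: [-3.14, 0.001, 1.571]
force: [1.7, -0.5, 0.7]
grip_width: 0.0768
finger_force: 0.0
clock: 60.28
position: [0.6486, -0.1314, 0.2259]
tool_rot: [-3.141, 0.001, 1.573]
force: [0.0, -0.3, 0.4]
grip_width: 0.0767
finger_force: 0.0
clock: 60.4
position: [0.6489, -0.1319, 0.2263]
tool_rot: [3.141, 0.001, 1.572]
force: [0.6, -0.9, 0.3]
grip_width: 0.0772
finger_force: 0.0
0.9 [232.3, 154.6, 42.3, 29.7] [ 644.3 -135.3] [34.9 55.7] 88.3
at [ 0.6488 -0.1324  0.2262] [3.142e+00 2.000e-03 1.572e+00] rotvec [0.    0.002 0.001] | shift after turn cm [-0.06 -0.08  2.62] | before turn [-0.06 -0.08  2.62]
```

View pics/w15.png

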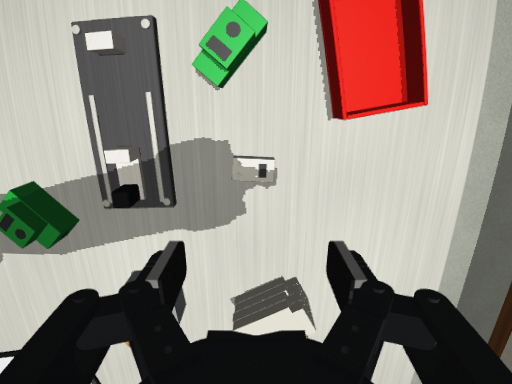

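One aux block only, at (255,170), lying square; the bin, stack and green parts are untouched. I grip it across its long ends.

```bash
python3 -m handwheel '[{"dx":-0.5,"dy":-0.45,"dz":4.5,"wx":0,"wy":0,"wz":0.03,"claw":100},{"dx":0,"dy":0,"dz":5,"wx":0,"wy":0,"wz":0,"claw":100},{"dx":0,"dy":0,"dz":5,"wx":0,"wy":0,"wz":0,"claw":100},{"dx":0,"dy":0,"dz":4.5,"wx":0,"wy":0,"wz":0,"claw":100},{"dx":0,"dy":0,"dz":0,"wx":0,"wy":0,"wz":0,"claw":100},{"dx":0,"dy":0,"dz":0,"wx":0,"wy":0,"wz":0,"claw":100}]' 40
python3 - <<'E'
from h import *
go(np.array([.6443,-.1375,.003]),tiltR(0,np.pi/2-.03))
f=grab('wrist')
for d in optics.masks_of('aux1','wrist')[:2]:
    c,_=cv2.findContours(d['region'].astype(np.uint8),0,1); c=max(c,key=len)[:,0]
    P=np.array([at(f,p,.018)[:2] for p in c],np.float32); r=cv2.minAreaRect(P*1000); print(round(d['p'],2),d['rect'],np.round(r[0],1),np.round(r[1],1),round(r[2],1))
E
```

```text
clock: 61.25
position: [0.6451, -0.1379, 0.0376]
tool_rot: [3.14, 0.001, 1.541]
force: [-0.4, 0.2, 0.7]
grip_width: 0.0857
finger_force: 0.0
at [ 0.6451 -0.1379  0.0376] [3.140e+00 1.000e-03 1.541e+00] rotvec [0.001 0.001 0.   ] | shift after turn cm [ 0.04 -0.08  3.46] | before turn [ 0.05 -0.08  3.46]
0.59 [214.5, 198.6, 87.0, 54.8] [ 644.8 -133.8] [36.6 54.2] 87.1
```

```bash
python3 -m handwheel '[{"dx":0.05,"dy":-0.05,"dz":2,"wx":0,"wy":0,"wz":0,"claw":100},{"dx":0,"dy":0,"dz":1.4,"wx":0,"wy":0,"wz":0,"claw":100},{"dx":0,"dy":0,"dz":0,"wx":0,"wy":0,"wz":0,"claw":100},{"dx":0,"dy":0,"dz":0,"wx":0,"wy":0,"wz":0,"claw":0},{"dx":0,"dy":0,"dz":0,"wx":0,"wy":0,"wz":0,"claw":0},{"dx":0,"dy":0,"dz":0,"wx":0,"wy":0,"wz":0,"claw":0},{"dx":0,"dy":0,"dz":0,"wx":0,"wy":0,"wz":0,"claw":0}]' 40
python3 -m handwheel '[{"dx":0,"dy":0,"dz":-3,"wx":0,"wy":0,"wz":0,"claw":0},{"dx":0,"dy":0,"dz":-5,"wx":0,"wy":0,"wz":0,"claw":0},{"dx":0,"dy":0,"dz":-5,"wx":0,"wy":0,"wz":0,"claw":0},{"dx":0,"dy":0,"dz":-5,"wx":0,"wy":0,"wz":0,"claw":0},{"dx":0,"dy":0,"dz":0,"wx":0,"wy":0,"wz":0,"claw":0}]'
python3 - <<'E'
from h import *
go(tw((0,-55,150)),tiltR(0,TY+np.pi/2))
E
```

```text
clock: 62.22
position: [0.6439, -0.1377, 0.0023]
tool_rot: [3.141, 0.002, 1.541]
force: [-2.2, 0.1, 5.7]
grip_width: 0.0531
finger_force: 42.5
clock: 62.85
position: [0.6453, -0.1376, 0.1857]
tool_rot: [3.136, 0.002, 1.541]
force: [0.2, 0.0, -0.8]
grip_width: 0.0532
finger_force: 42.3
at [ 0.6453 -0.1376  0.1857] [3.136e+00 2.000e-03 1.541e+00] rotvec [ 0.004  0.004 -0.646] | shift after turn cm [41.2  15.42  3.57] | before turn [ 42.19 -12.52   3.4 ]
```

```bash
python3 -m handwheel '[{"dx":5.28,"dy":-1.57,"dz":0,"wx":0,"wy":0,"wz":0,"claw":0},{"dx":5.28,"dy":-1.57,"dz":0,"wx":0,"wy":0,"wz":0,"claw":0},{"dx":5.28,"dy":-1.57,"dz":0,"wx":0,"wy":0,"wz":0,"claw":0},{"dx":5.28,"dy":-1.57,"dz":0,"wx":0,"wy":0,"wz":0,"claw":0},{"dx":5.28,"dy":-1.57,"dz":0,"wx":0,"wy":0,"wz":0,"claw":0},{"dx":5.28,"dy":-1.57,"dz":0,"wx":0,"wy":0,"wz":0,"claw":0},{"dx":5.28,"dy":-1.57,"dz":0,"wx":0,"wy":0,"wz":0,"claw":0},{"dx":5.28,"dy":-1.57,"dz":0,"wx":0,"wy":0,"wz":0,"claw":0}]'
python3 -m handwheel '[{"dx":0,"dy":0,"dz":0,"wx":0,"wy":0,"wz":-0.16,"claw":0},{"dx":0,"dy":0,"dz":0,"wx":0,"wy":0,"wz":-0.16,"claw":0},{"dx":0,"dy":0,"dz":0,"wx":0,"wy":0,"wz":-0.16,"claw":0},{"dx":0,"dy":0,"dz":0,"wx":0,"wy":0,"wz":-0.16,"claw":0},{"dx":0,"dy":0,"dz":4,"wx":0,"wy":0,"wz":0,"claw":0},{"dx":0,"dy":0,"dz":4,"wx":0,"wy":0,"wz":0,"claw":0},{"dx":0,"dy":0,"dz":0,"wx":0,"wy":0,"wz":0,"claw":0},{"dx":0,"dy":0,"dz":0,"wx":0,"wy":0,"wz":0,"claw":0}]'
python3 - <<'E'
from h import *
go(tw((0,-55,17.5)),tiltR(0,TY+np.pi/2))
E
```

```text
clock: 63.85
position: [0.5299, 0.2899, 0.1805]
tool_rot: [-3.141, 0.002, 1.541]
force: [0.9, 0.2, 0.1]
grip_width: 0.0526
finger_force: 42.3
clock: 64.85
position: [0.5309, 0.289, 0.1023]
tool_rot: [-3.141, 0.0, 2.181]
force: [-0.2, 0.3, 0.0]
grip_width: 0.0529
finger_force: 42.4
at [0.5309 0.289  0.1023] [-3.141  0.     2.181] rotvec [-0.     0.    -0.006] | shift after turn cm [-0.22  0.11  8.48] | before turn [-0.22  0.12  8.48]
```

```bash
python3 -m handwheel '[{"dx":-0.2,"dy":0.1,"dz":4,"wx":0,"wy":0,"wz":0,"claw":0},{"dx":0,"dy":0,"dz":3,"wx":0,"wy":0,"wz":0,"claw":0},{"dx":0,"dy":0,"dz":1.4,"wx":0,"wy":0,"wz":0,"claw":0},{"dx":0,"dy":0,"dz":0,"wx":0,"wy":0,"wz":0,"claw":0},{"dx":0,"dy":0,"dz":0,"wx":0,"wy":0,"wz":0,"claw":0}]'
python3 -m handwheel '[{"dx":0,"dy":0,"dz":0,"wx":0,"wy":0,"wz":0,"claw":90},{"dx":0,"dy":0,"dz":0,"wx":0,"wy":0,"wz":0,"claw":90},{"dx":0,"dy":0,"dz":0,"wx":0,"wy":0,"wz":0,"claw":90},{"dx":0,"dy":0,"dz":-4,"wx":0,"wy":0,"wz":0,"claw":90},{"dx":0,"dy":0,"dz":-5,"wx":0,"wy":0,"wz":0,"claw":90},{"dx":0,"dy":0,"dz":-5,"wx":0,"wy":0,"wz":0,"claw":90},{"dx":0,"dy":0,"dz":-5,"wx":0,"wy":0,"wz":0,"claw":90},{"dx":0,"dy":0,"dz":0,"wx":0,"wy":0,"wz":0,"claw":90}]'
python3 - <<'E'
from h import *
f=grab('wrist','w16.png')
print('aux pred',proj(f,tw((0,-55,32))))
for n in('aux1','housing'):
  for d in optics.masks_of(n,'wrist')[:3]: print(n,round(d['p'],2),d['rect'])
for c in('scene','side'):
  g=grab(c)
  for d in optics.masks_of('aux1',c)[:4]:
    r=d['rect']; print(c,round(d['p'],2),r,at(g,(r[0]+r[2]/2,r[1]+r[3]/2),.009).round(3))
go(tw((-160,0,54)),tiltR(0,TY))
go(tw((-160,0,54)),tiltR(0,TY+np.pi/2))
E
```

```text
clock: 65.47
position: [0.5332, 0.2877, 0.0184]
tool_rot: [3.141, 0.001, 2.181]
force: [-0.2, 0.2, -0.8]
grip_width: 0.0526
finger_force: 42.4
clock: 66.47
position: [0.5338, 0.2885, 0.2108]
tool_rot: [3.138, 0.001, 2.181]
force: [1.2, 0.1, -0.4]
grip_width: 0.0768
finger_force: 0.0
aux pred [254.84906561 172.10702121]
aux1 0.87 [231.4, 156.6, 46.6, 28.5]
housing 0.84 [0.0, 311.3, 21.9, 53.5]
housing 0.71 [184.9, 322.4, 37.5, 22.1]
side 0.38 [203.5, 149.3, 15.0, 11.8] [0.529 0.312 0.009]
at [0.5323 0.2873 0.2062] [-3.139  0.     2.181] rotvec [-0.002  0.002  1.565] | shift after turn cm [-15.91  -5.5   15.22] | before turn [  5.41 -15.9   15.26]
at [0.5323 0.2873 0.2062] [-3.139  0.     2.181] rotvec [-0.003  0.    -0.006] | shift after turn cm [  5.5  -15.91  15.22] | before turn [  5.41 -15.9   15.26]
```

Aux in the tray; no others are seen. I close the fingers and go down in front of the lip.

```bash
python3 -m handwheel '[{"dx":1.35,"dy":-4.1,"dz":0,"wx":0,"wy":0,"wz":-0.006,"claw":0},{"dx":1.35,"dy":-4.1,"dz":0,"wx":0,"wy":0,"wz":0,"claw":0},{"dx":1.35,"dy":-4.1,"dz":0,"wx":0,"wy":0,"wz":0,"claw":0},{"dx":1.4,"dy":-4.1,"dz":0,"wx":0,"wy":0,"wz":0,"claw":0},{"dx":0,"dy":0,"dz":4,"wx":0,"wy":0,"wz":0,"claw":0},{"dx":0,"dy":0,"dz":4,"wx":0,"wy":0,"wz":0,"claw":0},{"dx":0,"dy":0,"dz":0,"wx":0,"wy":0,"wz":0,"claw":0},{"dx":0,"dy":0,"dz":0,"wx":0,"wy":0,"wz":0,"claw":0}]' 40
python3 - <<'E'
from h import *
go(tw((-150,0,46)),tiltR(0,TY+np.pi/2)); print(monitor.observe()['qpos'].round(2))
E
```

```text
clock: 67.82
position: [0.3673, 0.2379, 0.1282]
tool_rot: [-3.141, 0.0, 2.187]
force: [1.0, -0.6, 0.1]
grip_width: -0.0002
finger_force: 0.0
at [0.3673 0.2379 0.1282] [-3.141  0.     2.187] rotvec [-0.001  0.     0.001] | shift after turn cm [-0.    1.41  8.22] | before turn [-0.    1.42  8.22]
[-0.02  0.53 -0.88  2.14  0.61  0.75 -0.69]
```

```bash
python3 -m handwheel '[{"dx":0,"dy":0,"dz":4.1,"wx":0,"wy":0,"wz":0,"claw":0},{"dx":0,"dy":0,"dz":4.1,"wx":0,"wy":0,"wz":0,"claw":0},{"dx":0,"dy":0,"dz":0,"wx":0,"wy":0,"wz":0,"claw":0},{"dx":0,"dy":1,"dz":0,"wx":0,"wy":0,"wz":0,"claw":0},{"dx":0,"dy":1,"dz":0,"wx":0,"wy":0,"wz":0,"claw":0},{"dx":0,"dy":0.3,"dz":0,"wx":0,"wy":0,"wz":0,"claw":0},{"dx":0,"dy":0.3,"dz":0,"wx":0,"wy":0,"wz":0,"claw":0},{"dx":0,"dy":0,"dz":0,"wx":0,"wy":0,"wz":0,"claw":0}]'
python3 -m handwheel '[{"dx":0,"dy":0.2,"dz":0,"wx":0,"wy":0,"wz":0,"claw":0},{"dx":0,"dy":0.3,"dz":0,"wx":0,"wy":0,"wz":0,"claw":0},{"dx":0,"dy":0.4,"dz":0,"wx":0,"wy":0,"wz":0,"claw":0},{"dx":0,"dy":0.5,"dz":0,"wx":0,"wy":0,"wz":0,"claw":0},{"dx":0,"dy":0.5,"dz":0,"wx":0,"wy":0,"wz":0,"claw":0},{"dx":0,"dy":0.5,"dz":0,"wx":0,"wy":0,"wz":0,"claw":0},{"dx":0,"dy":0.5,"dz":0,"wx":0,"wy":0,"wz":0,"claw":0},{"dx":0,"dy":0.5,"dz":0,"wx":0,"wy":0,"wz":0,"claw":0}]'
```

```text
clock: 68.82
position: [0.3885, 0.2523, 0.0453]
tool_rot: [-3.14, 0.001, 2.187]
force: [-0.4, -0.5, -0.8]
grip_width: 0.0002
finger_force: 0.0
clock: 69.82
position: [0.4164, 0.272, 0.0451]
tool_rot: [-3.14, 0.001, 2.187]
force: [-1.2, -2.5, 0.4]
grip_width: 0.0004
finger_force: 0.8
```

```bash
python3 -m handwheel '[{"dx":0,"dy":0.6,"dz":0,"wx":0,"wy":0,"wz":0,"claw":0},{"dx":0,"dy":0.6,"dz":0,"wx":0,"wy":0,"wz":0,"claw":0},{"dx":0,"dy":0.6,"dz":0,"wx":0,"wy":0,"wz":0,"claw":0},{"dx":0,"dy":0.6,"dz":0,"wx":0,"wy":0,"wz":0,"claw":0},{"dx":0,"dy":0.6,"dz":0,"wx":0,"wy":0,"wz":0,"claw":0},{"dx":0,"dy":0.6,"dz":0,"wx":0,"wy":0,"wz":0,"claw":0},{"dx":0,"dy":0.6,"dz":0,"wx":0,"wy":0,"wz":0,"claw":0},{"dx":0,"dy":0.6,"dz":0,"wx":0,"wy":0,"wz":0,"claw":0}]'
python3 -m handwheel '[{"dx":0,"dy":0.6,"dz":0,"wx":0,"wy":0,"wz":0,"claw":0},{"dx":0,"dy":0.6,"dz":0,"wx":0,"wy":0,"wz":0,"claw":0},{"dx":0,"dy":0.6,"dz":0,"wx":0,"wy":0,"wz":0,"claw":0},{"dx":0,"dy":0.6,"dz":0,"wx":0,"wy":0,"wz":0,"claw":0},{"dx":0,"dy":0.5,"dz":0,"wx":0,"wy":0,"wz":0,"claw":0},{"dx":0,"dy":0.4,"dz":0,"wx":0,"wy":0,"wz":0,"claw":0},{"dx":0,"dy":0.2,"dz":0,"wx":0,"wy":0,"wz":0,"claw":0},{"dx":0,"dy":0,"dz":0,"wx":0,"wy":0,"wz":0,"claw":0}]'
python3 - <<'E'
from h import *
f=grab('wrist','w17.png')
s=monitor.observe(); print((TR.T@(s['position']-TO)*1000).round(1))
for c in('scene','side'):
  g=grab(c)
  for n in('tray','housing','aux1'):
    for d in optics.masks_of(n,c)[:3]: print(c,n,round(d['p'],2),d['rect'])
E
```

```text
clock: 70.82
position: [0.4556, 0.2998, 0.0451]
tool_rot: [-3.14, 0.001, 2.187]
force: [-2.0, -2.2, 0.6]
grip_width: -0.0003
finger_force: 0.8
clock: 71.82
position: [0.4839, 0.3201, 0.0451]
tool_rot: [-3.141, 0.0, 2.187]
force: [-0.3, -0.6, 0.9]
grip_width: 0.0001
finger_force: 0.0
[-21.5  -0.2  45.1]
scene tray 0.71 [329.7, 147.1, 44.6, 50.2]
scene housing 0.73 [249.5, 188.6, 30.7, 30.7]
scene housing 0.65 [186.7, 144.8, 19.9, 26.2]
scene housing 0.36 [329.3, 151.1, 47.8, 49.3]
scene aux1 0.46 [207.2, 173.4, 21.9, 11.5]
scene aux1 0.41 [200.1, 166.3, 70.4, 31.5]
side tray 0.95 [184.2, 119.1, 58.6, 41.9]
side tray 0.73 [203.8, 114.3, 24.2, 27.8]
side housing 0.89 [251.0, 178.6, 18.5, 35.5]
side housing 0.8 [205.8, 116.3, 18.3, 26.0]
side housing 0.76 [164.4, 240.9, 35.4, 36.8]
```

```bash
python3 -m handwheel '[{"dx":0,"dy":-1.5,"dz":0,"wx":0,"wy":0,"wz":0,"claw":0},{"dx":0,"dy":-1.5,"dz":0,"wx":0,"wy":0,"wz":0,"claw":0},{"dx":0,"dy":0,"dz":0,"wx":-0.15,"wy":0,"wz":0,"claw":0},{"dx":0,"dy":0,"dz":0,"wx":-0.15,"wy":0,"wz":0,"claw":0},{"dx":0,"dy":0,"dz":0,"wx":-0.15,"wy":0,"wz":0,"claw":0},{"dx":0,"dy":0,"dz":0,"wx":0,"wy":0,"wz":0,"claw":0},{"dx":0,"dy":0,"dz":0,"wx":0,"wy":0,"wz":0,"claw":0}]'
python3 - <<'E'
from h import *
s=monitor.observe(); R=Ro.from_euler('xyz',s['tool_rot']).as_matrix(); print('tool z in tray axes',(TR.T@R[:,2]).round(2))
go(tw((-35,0,46)),tiltR(0,TY+np.pi/2)*Ro.from_euler('x',-.45))
go(tw((65,0,46)),tiltR(0,TY+np.pi/2)*Ro.from_euler('x',-.45))
E
```

```text
clock: 73.15
position: [0.4734, 0.2975, 0.043]
tool_rot: [2.825, 0.04, 2.17]
force: [-0.4, 0.2, 0.3]
grip_width: 0.0001
finger_force: 0.0
tool z in tray axes [ 0.31 -0.04 -0.95]
at [0.4734 0.2975 0.043 ] [2.825 0.04  2.17 ] rotvec [-0.134  0.044 -0.001] | shift after turn cm [1.26 0.87 0.08] | before turn [ 1.26  0.86 -0.09]
at [0.4734 0.2975 0.043 ] [2.825 0.04  2.17 ] rotvec [-0.134  0.044 -0.001] | shift after turn cm [1.26 9.87 4.43] | before turn [ 1.43 10.37  3.01]
```

```bash
python3 -m handwheel '[{"dx":0,"dy":0,"dz":0,"wx":-0.07,"wy":0.022,"wz":0,"claw":0},{"dx":0,"dy":0,"dz":0,"wx":-0.064,"wy":0.022,"wz":0,"claw":0},{"dx":0.6,"dy":0.1,"dz":-0.1,"wx":0,"wy":0,"wz":0,"claw":0},{"dx":0.6,"dy":0.1,"dz":-0.1,"wx":0,"wy":0,"wz":0,"claw":0},{"dx":0,"dy":0,"dz":0,"wx":0,"wy":0,"wz":0,"claw":0},{"dx":0,"dy":0,"dz":0,"wx":0,"wy":0,"wz":0,"claw":0}]'
python3 - <<'E'
from h import *
s=monitor.observe(); print((TR.T@(s['position']-TO)*1000).round(1),s['qpos'].round(2))
go(tw((-35,0,46)),tiltR(0,TY+np.pi/2)*Ro.from_euler('x',-.45))
go(tw((65,0,46)),tiltR(0,TY+np.pi/2)*Ro.from_euler('x',-.45))
E
```

```text
clock: 73.9
position: [0.469, 0.3066, 0.0453]
tool_rot: [2.716, 0.014, 2.181]
force: [0.3, -0.7, 0.1]
grip_width: -0.0
finger_force: 0.0
[-41.5  -2.6  45.3] [-0.3   0.67 -0.54  2.23  1.92  0.39 -1.91]
at [0.469  0.3066 0.0453] [2.716 0.014 2.181] rotvec [-0.024  0.015  0.   ] | shift after turn cm [0.26 0.62 0.22] | before turn [0.27 0.62 0.2 ]
at [0.469  0.3066 0.0453] [2.716 0.014 2.181] rotvec [-0.024  0.015  0.   ] | shift after turn cm [0.26 9.62 4.57] | before turn [0.33 9.73 4.33]
```

```bash
python3 -m handwheel '[{"dx":0.1,"dy":0.5,"dz":0.22,"wx":0,"wy":0,"wz":0,"claw":0},{"dx":0.1,"dy":0.5,"dz":0.22,"wx":0,"wy":0,"wz":0,"claw":0},{"dx":0.1,"dy":0.5,"dz":0.22,"wx":0,"wy":0,"wz":0,"claw":0},{"dx":0,"dy":0.5,"dz":0.22,"wx":0,"wy":0,"wz":0,"claw":0},{"dx":0,"dy":0.5,"dz":0.22,"wx":0,"wy":0,"wz":0,"claw":0},{"dx":0,"dy":0.5,"dz":0.22,"wx":0,"wy":0,"wz":0,"claw":0},{"dx":0,"dy":0.5,"dz":0.22,"wx":0,"wy":0,"wz":0,"claw":0},{"dx":0,"dy":0.5,"dz":0.22,"wx":0,"wy":0,"wz":0,"claw":0}]'
python3 - <<'E'
from h import *
s=monitor.observe(); print((TR.T@(s['position']-TO)*1000).round(1),s['qpos'].round(2))
go(tw((65,0,46)),tiltR(0,TY+np.pi/2)*Ro.from_euler('x',-.45))
E
```

```text
clock: 74.9
position: [0.5031, 0.3339, 0.0455]
tool_rot: [2.716, 0.013, 2.181]
force: [-1.6, -0.6, -1.4]
grip_width: -0.0002
finger_force: 0.8
[ 2.2 -0.1 45.5] [-0.38  0.69 -0.44  2.13  1.77  0.32 -1.76]
at [0.5031 0.3339 0.0455] [2.716 0.013 2.181] rotvec [-0.025  0.015  0.   ] | shift after turn cm [0.01 5.68 2.69] | before turn [0.04 5.74 2.54]
```

```bash
python3 -m handwheel '[{"dx":0,"dy":0.5,"dz":0.22,"wx":0,"wy":0,"wz":0,"claw":0},{"dx":0,"dy":0.5,"dz":0.22,"wx":0,"wy":0,"wz":0,"claw":0},{"dx":0,"dy":0.5,"dz":0.22,"wx":0,"wy":0,"wz":0,"claw":0},{"dx":0,"dy":0.5,"dz":0.22,"wx":0,"wy":0,"wz":0,"claw":0},{"dx":0,"dy":0.5,"dz":0.22,"wx":0,"wy":0,"wz":0,"claw":0},{"dx":0,"dy":0.5,"dz":0.22,"wx":0,"wy":0,"wz":0,"claw":0},{"dx":0,"dy":0.5,"dz":0.22,"wx":0,"wy":0,"wz":0,"claw":0},{"dx":0,"dy":0,"dz":0,"wx":0,"wy":0,"wz":0,"claw":0}]'
python3 - <<'E'
from h import *
s=monitor.observe(); print((TR.T@(s['position']-TO)*1000).round(1),s['qpos'].round(2))
go(tw((65,0,46)),tiltR(0,TY+np.pi/2)*Ro.from_euler('x',-.45))
E
```

```text
clock: 75.9
position: [0.5348, 0.3561, 0.0463]
tool_rot: [2.715, 0.013, 2.181]
force: [-0.6, 0.1, -0.5]
grip_width: -0.0001
finger_force: 0.0
[40.9 -0.3 46.3] [-0.43  0.71 -0.37  2.03  1.57  0.27 -1.57]
at [0.5348 0.3561 0.0463] [2.715 0.013 2.181] rotvec [-0.023  0.015  0.   ] | shift after turn cm [0.03 2.16 1.08] | before turn [0.04 2.19 1.02]
```

Slow now, watching for the end stop.

```bash
python3 -m handwheel '[{"dx":0,"dy":0.3,"dz":0.14,"wx":0,"wy":0,"wz":0,"claw":0},{"dx":0,"dy":0.3,"dz":0.14,"wx":0,"wy":0,"wz":0,"claw":0},{"dx":0,"dy":0.3,"dz":0.14,"wx":0,"wy":0,"wz":0,"claw":0},{"dx":0,"dy":0.3,"dz":0.14,"wx":0,"wy":0,"wz":0,"claw":0}]'
python3 -m handwheel '[{"dx":0,"dy":0.2,"dz":0.09,"wx":0,"wy":0,"wz":0,"claw":0},{"dx":0,"dy":0.2,"dz":0.09,"wx":0,"wy":0,"wz":0,"claw":0},{"dx":0,"dy":0.2,"dz":0.09,"wx":0,"wy":0,"wz":0,"claw":0}]'
python3 -m handwheel '[{"dx":0,"dy":0.15,"dz":0.07,"wx":0,"wy":0,"wz":0,"claw":0},{"dx":0,"dy":0.15,"dz":0.07,"wx":0,"wy":0,"wz":0,"claw":0}]'
python3 - <<'E'
from h import *
s=monitor.observe(); print((TR.T@(s['position']-TO)*1000).round(1),s['qpos'].round(2))
E
```

```text
clock: 76.4
position: [0.5454, 0.3634, 0.0459]
tool_rot: [2.716, 0.013, 2.181]
force: [-0.4, -1.7, 1.4]
grip_width: 0.0
finger_force: 0.8
clock: 76.78
position: [0.5506, 0.3671, 0.0459]
tool_rot: [2.716, 0.013, 2.181]
force: [-1.4, -1.6, 1.1]
grip_width: -0.0003
finger_force: 0.8
clock: 77.03
position: [0.5529, 0.3686, 0.0457]
tool_rot: [2.717, 0.014, 2.181]
force: [-15.3, -10.8, 14.2]
grip_width: 0.0002
finger_force: 9.1
[62.8 -0.5 45.7] [-0.44  0.73 -0.36  1.97  1.44  0.27 -1.42]
```

```bash
python3 -m handwheel '[{"dx":0,"dy":-0.2,"dz":-0.1,"wx":0,"wy":0,"wz":0,"claw":0},{"dx":0,"dy":-1.5,"dz":-0.7,"wx":0,"wy":0,"wz":0,"claw":0},{"dx":0,"dy":-3,"dz":-2.5,"wx":0,"wy":0,"wz":0,"claw":0},{"dx":0,"dy":-2,"dz":-4.5,"wx":0,"wy":0,"wz":0,"claw":0},{"dx":0,"dy":-1,"dz":-5,"wx":0,"wy":0,"wz":0,"claw":0},{"dx":0,"dy":-1,"dz":-5,"wx":0,"wy":0,"wz":0,"claw":0},{"dx":0,"dy":0,"dz":-5,"wx":0,"wy":0,"wz":0,"claw":0},{"dx":0,"dy":0,"dz":0,"wx":0,"wy":0,"wz":0,"claw":0}]'
python3 - <<'E'
from h import *
for c in('wrist','scene','side'):
  g=grab(c,'f_'+c+'.png')
  for x in(78.5,73.5): print(c,'lip top pred',proj(g,tw((x,45,60))).round(1),proj(g,tw((x,-45,60))).round(1))
  for n in('tray_lip','aux1'):
    for d in optics.masks_of(n,c)[:2]: print(c,n,round(d['p'],2),d['rect'])
  for q in(0,30,-30):
    pr=[g['frame'][int(round(v)),int(round(u))].mean().round() if 0<=u<512 and 0<=v<384 else -1 for u,v in[proj(g,tw((x,q,57))) for x in range(58,104,3)]]; print(c,q,pr)
  a=[d['rect'] for d in optics.masks_of('punch',c)[:1]]; print('punch',a,proj(g,[.4962,-.331,.113]).round())
E
```

```text
clock: 78.03
position: [0.4245, 0.2783, 0.1991]
tool_rot: [2.71, 0.016, 2.175]
force: [0.2, -0.1, -1.2]
grip_width: -0.0002
finger_force: 0.0
wrist lip top pred [337.9 128.6] [331.8 198.8]
wrist lip top pred [334.6 128.8] [328.8 199.4]
wrist tray_lip 0.89 [310.2, 73.7, 84.6, 164.9]
wrist aux1 0.79 [358.9, 175.2, 24.6, 25.6]
wrist aux1 0.53 [369.6, 105.3, 21.3, 53.9]
wrist 0 [np.float64(35.0), np.float64(35.0), np.float64(17.0), np.float64(10.0), np.float64(11.0), np.float64(24.0), np.float64(28.0), np.float64(29.0), np.float64(28.0), np.float64(28.0), np.float64(53.0), np.float64(61.0), np.float64(60.0), np.float64(58.0), np.float64(61.0), np.float64(60.0)]
wrist 30 [np.float64(34.0), np.float64(34.0), np.float64(16.0), np.float64(10.0), np.float64(11.0), np.float64(25.0), np.float64(29.0), np.float64(29.0), np.float64(29.0), np.float64(26.0), np.float64(46.0), np.float64(60.0), np.float64(61.0), np.float64(59.0), np.float64(60.0), np.float64(60.0)]
wrist -30 [np.float64(34.0), np.float64(33.0), np.float64(23.0), np.float64(11.0), np.float64(11.0), np.float64(17.0), np.float64(28.0),
[... 1725 characters left out ...]
4(39.0), np.float64(39.0), np.float64(43.0), np.float64(43.0)]
side 30 [np.float64(25.0), np.float64(17.0), np.float64(14.0), np.float64(14.0), np.float64(13.0), np.float64(13.0), np.float64(6.0), np.float64(6.0), np.float64(19.0), np.float64(30.0), np.float64(27.0), np.float64(27.0), np.float64(30.0), np.float64(34.0), np.float64(41.0), np.float64(41.0)]
side -30 [np.float64(26.0), np.float64(12.0), np.float64(12.0), np.float64(1.0), np.float64(1.0), np.float64(13.0), np.float64(10.0), np.float64(10.0), np.float64(19.0), np.float64(19.0), np.float64(36.0), np.float64(36.0), np.float64(41.0), np.float64(41.0), np.float64(40.0), np.float64(49.0)]
punch [[250.9, 257.3, 16.6, 32.4]] [258. 261.]
```

Run:
```python
from h import *
g=grab('wrist'); im=g['frame'].mean(2).astype(np.float32)
def prof(q,z,xs): 
    P=np.array([proj(g,tw((x,q,z))) for x in xs],np.float32); return cv2.remap(im,P[None,:,0],P[None,:,1],1)[0].round().astype(int)
xs=range(50,131,2); print(list(xs))
for q,z in((0,62),(0,125),(40,125),(-40,125),(100,62),(-100,62),(110,62),(-110,62),(113,62)): print(q,z,list(prof(q,z,xs)))
for n in('rack','tray','housing','aux1'):
  for d in optics.masks_of(n,'wrist')[:3]: print(n,round(d['p'],2),d['rect'])
for y,z in((40,99),(-55,32)):
  for off in(188,200): print('pred',off,proj(g,tw((off,y,z))).round(1))
```

```text
[50, 52, 54, 56, 58, 60, 62, 64, 66, 68, 70, 72, 74, 76, 78, 80, 82, 84, 86, 88, 90, 92, 94, 96, 98, 100, 102, 104, 106, 108, 110, 112, 114, 116, 118, 120, 122, 124, 126, 128, 130]
0 62 [np.int64(33), np.int64(34), np.int64(34), np.int64(33), np.int64(33), np.int64(19), np.int64(10), np.int64(11), np.int64(10), np.int64(17), np.int64(28), np.int64(30), np.int64(29), np.int64(28), np.int64(28), np.int64(28), np.int64(36), np.int64(61), np.int64(61), np.int64(61), np.int64(61), np.int64(61), np.int64(59), np.int64(60), np.int64(60), np.int64(60), np.int64(60), np.int64(61), np.int64(61), np.int64(61), np.int64(60), np.int64(60), np.int64(61), np.int64(60), np.int64(61), np.int64(60), np.int64(61), np.int64(61), np.int64(60), np.int64(60), np.int64(61)]
0 125 [np.int64(60), np.int64(73), np.int64(83), np.int64(82), np.int64(83), np.int64(85), np.int64(84), np.int64(79), np.int64(80), np.int64(88), np.int64(88), np.int64(83), np.int64(80), np.int64(82), np.int64(87), np.int64(82), np.int64(78), np.int64(78), np.int64(84), np.int64(71), np.int64(58), np.int64(79), np.int64(130), np.int64(
[... 3944 characters left out ...]
203), np.int64(211), np.int64(196), np.int64(206), np.int64(204), np.int64(203), np.int64(197), np.int64(184), np.int64(165), np.int64(151), np.int64(128), np.int64(97), np.int64(86), np.int64(70), np.int64(56), np.int64(56), np.int64(56), np.int64(56), np.int64(57), np.int64(56), np.int64(56), np.int64(56), np.int64(56), np.int64(56), np.int64(56), np.int64(56), np.int64(55), np.int64(55), np.int64(55), np.int64(55), np.int64(54), np.int64(53), np.int64(52), np.int64(52), np.int64(52)]
tray 0.9 [312.4, 73.0, 85.3, 169.2]
housing 0.85 [370.2, 107.4, 23.9, 52.5]
housing 0.74 [312.8, 59.4, 198.6, 211.6]
pred 188 [427.7 134.2]
pred 200 [433.6 133.9]
pred 188 [377.2 190.2]
pred 200 [382.7 189.2]
```

The panel's back at tray x ≈ 92 is flush with the rack front at 90–94 mm. The tray stopped hard at 19 N, so it is home; the housing is visible standing inside it and the punch is in its stand.

```bash
python3 -c "
from workcell import job_done
print(job_done())"
```

```text
the job is handed in; nothing more can be done
None
```

The job is handed in: both spots were pressed in order past where the punch snaps, the punch is back in its stand, and the housing (upright) and the only aux block found are in the tray, which is pushed home. The call gave back no verdict.

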